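# Release the board carrier of a click-stop inspection turntable

## Task

Turn the inspection turntable by its crank, click by click, until the white line on the disc rests at the red zero mark on the base. Then take the red screwdriver and push its blade straight into the round hole in the front of the blue latch box, tripping the hidden spring catch so that the board carrier springs right out, and lay the screwdriver back down on the bench, clear of the turntable. Leave the lens, the loupe and the bottle beside it where they stand.

Things in the scene. Friction and masses are not known exactly. Their poses are not given: they have to be found in the camera images.
- base: fixed aluminium base plate 190 x 190 x 12 mm with a grey casing (168 mm diameter, top 20 mm above the bench) that carries the turntable; origin at the centre of its underside on the bench, on the turning axis; z up; its -x side carries the red zero mark and is the operator's side
- zero_mark (a point): red zero mark on the rim of the casing, 78 mm from the turning axis towards the base's -x, 20 mm above the bench
- turntable (a joint): angle of the turntable about the upright axis through the base's origin, rad, positive anticlockwise seen from above; 0 when the white line is at the red mark; a sprung ball clicks into a stop every 0.524 rad (30 degrees), pulls it to the nearest stop and holds it with about 0.2 N m; turns from -2.6 to 0.9, so it can be turned past zero; starts 2 to 4 clicks on the negative side. Disc 144 mm diameter, top 34 mm above the bench
- index_line (a point): white line on the front rim of the disc, 70 mm from the turning axis, 34 mm above the bench; turns with the disc
- crank_knob (a point): middle of the upright black crank knob (18 mm diameter, from 80 to 110 mm above the bench, on a 10 mm steel post) that stands on the disc 60.5 mm from the turning axis; push it round from above (up to about 5 N); on the turntable it lies at (8, 60) mm, with the white line at (-70, 0)
- release_hole (a point): mouth of the round hole, 11 mm diameter, in the front of the blue latch box (38 mm wide, roof 76 mm above the bench), 56 mm above the bench, at (-42, 10) mm on the turntable; its x axis points straight in. The catch plate lies 30 mm behind the mouth and covers the whole hole; pushed 4 to 6 mm further, with a force that rises from 3 to about 12 N, it frees the carrier; go no deeper than 43 mm
- carrier (a joint): travel of the board carrier in m: about 0 when latched, 0.032 when fully out; sprung (about 5 N), comes out towards the turntable's front (-x) by itself when the catch is tripped; pushing it back would latch it again
- carrier_lip (a point): black pull lip on the front of the aluminium carrier (53 mm wide, with a green circuit board), beside the latch box on its right seen from the front, 51 mm above the bench
- red_screwdriver: red screwdriver lying flat, 167 mm long; origin at mid-length on the underside (its axis runs 12 mm above); +x points to the handle's end: handle from x = -2 to +84 mm, 24 mm wide and high (grips like a square bar), shank and blade 6 mm thick from x = -2 to -83 mm; 0.05 to 0.1 kg; lies with the blade pointing away from the robot
- blade_tip (a point): tip of the screwdriver's blade, on its axis, at x = -82.5 mm of the screwdriver
- handle_mid (a point): middle of the red handle, on the screwdriver's axis, at x = +41 mm of the screwdriver
- spare_lens: bystander: black barrel lens standing upright, 34 mm diameter, 76 mm tall; origin under its centre
- flux_bottle: bystander: brown dropper bottle standing upright, 33 mm diameter, 92 mm tall; origin under its centre
- loupe: bystander: black eye loupe, 37 mm diameter, 28 mm tall; origin under its centre

How it is judged:
By the outcome, as a careful person would: the job done as asked, in the order asked, and still so for the second after the job is handed in, with the robot touching nothing.
It also fails if it takes over 69 s, if anything falls off the work surface, if the arm or the gripper's body presses on something with over 40 N, if the wrist force passes 120 N, or if a joint passes its speed limit or range.

## Robot

A 6-joint arm with a two-finger parallel gripper is mounted at the origin on a cart in front of the work surface, level with it; the furniture and walls round the work are solid. World frame = base frame: x ahead of the robot, y to its left, z up, the work surface at z = 0. Lengths are in m, angles in rad, forces in N, time in s.
With the tool pointing down it reaches from about 0.25 to 0.775 m from the base axis. Payload 4 kg.
Tool frame: the origin (TCP) lies midway between the tips of the shut fingers; the grasp point (between the pads) lies 19 mm behind it; z points along the fingers, y is the direction in which the jaws open and shut (so a half turn about z gives the same grasp; the last joint's range is limited). The gripper opens to 94 mm and grips with 3 to 60 N. Pads are 16 mm wide; open, the fingers measure 119 mm over their backs; the gripper's body (75 mm by 177 mm) begins 78 mm behind the grasp point.
Start: joints at [-0.103, 0.087, 1.371, -0, 1.684, -0.103], TCP at [0.55, -0, 0.206] pointing down, gripper open.
Joint ranges: [-3.1, 3.1], [-0.76, 2.03], [0.27, 2.55], [-1.08, 4.22], [0.17, 2.65], [-2.57, 2.57]. Speed limits (rad/s): [2.79, 2.79, 3.14, 3.14, 3.14, 3.14].

## Interface

Orientations are given as [roll, pitch, yaw] about the fixed x, y, z axes, in that order (R = Rz(yaw) Ry(pitch) Rx(roll)).
In Python, from bench import robot gives the robot as it stands.
- The arm moves only by the tool drive_tool, never from a script. Its argument "series" is a list that holds one entry, the list of rows, each a list of 7 numbers: the turn, a rotation vector about the tool's x, y, z in rad, then the shift along the tool's x, y, z in cm, then the opening in per cent of the stroke, from 0 (shut) to 100 (fully open). In form: [[[rx, ry, rz, tx, ty, tz, fingers], ...]]. A call has 1 to 20 rows; each row is the pose to reach, as a shift and turn from the pose measured when the call began, along the tool's axes at that moment; what a row does not reach only later rows make up. A row lasts 1/10 s, in which the tool goes at most 50 mm and 8.59 degrees, less where a joint would pass 70% of its speed; a pose out of reach is approached as far as the arm can. A call with a gripper value outside its range is refused whole. The fingers move at their own pace and stop on an object; the grip force is fixed at half the most. Time passes only in rows, so rows that repeat a pose let the fingers close. It gives the time, the measured TCP pose, the force and the opening at its end, in the units of the state.
- robot.get_obs(): the state, without advancing time (a new reading comes with each control period).
- robot.snapshot(name): name is "scene" or "side" or "wrist"; returns a dict with "img" (480x640x3 uint8, blue, green, red), "depth" (480x640 float32, m along the optical axis (not along the pixel's ray), 0 where there is no reading), "vertical_fov" (degrees; the focal length in pixels is half the picture's height over the tangent of half this angle, whatever the lens; pixels are square), "cx", "cy" (the principal point, pixels), "rvec" (rotation vector, rad) and "tvec" (3), from world to camera coordinates, as OpenCV has them. Camera axes: x right, y down, z forward; pixel columns grow to the right and rows downward; lengths in m; the calibration is good to about 2 mm. A picture is of the moment at which its call begins.
- robot.close_job(): hands the job in, once; it reports no verdict.
The state is a dict: "time": time; "joint_positions": joint angles; "qvel": joint speeds; "joint_torque": joint torques, N m; "tool_pos": TCP position; "ee_rot": TCP orientation; "wrist_force": force on the tool from outside, world axes, zero at the start; "wrist_torque": the same for the moment, N m; "width": finger opening in m.
Only numpy, scipy, OpenCV 4.12 (cv2) and the standard library are available. Lean on these libraries where they do the work, as an engineer would, in place of code of your own. Each camera call takes 0.05 s, during which the arm holds its last target.

## Working session

There is one attempt and no reset: what is moved stays moved. The work goes in short steps, Python scripts to look and compute and a tool call to move; the robot and the scene stay as the last step left them, time stands still between calls to the robot, and variables do not carry over. Pictures are saved under pics/ and viewed, and the job is handed in when it is done.

Besides the shell and the picture viewer there is one more tool, called after "Emit:" as a command line: name --argument value ..., lists and objects as JSON in quotes. drive_tool: Moves the arm, as the interface text tells. Its arguments: {"type":"object","properties":{"series":{"type":"array","items":{"type":"array","items":{"type":"array","items":{"type":"number"}}}}},"required":["series"]}

```bash
ls; mkdir -p pics; cat > h.py <<'E'
import numpy as np, cv2, json
from bench import robot
from scipy.spatial.transform import Rotation as R
def snap(n,f):
    s=robot.snapshot(n); cv2.imwrite('pics/'+f+'.png',s['img']); np.savez('pics/'+f+'.npz',**{k:np.array(v) for k,v in s.items()}); return s
def load(f): return dict(np.load('pics/'+f+'.npz'))
def K(s):
    h=s['img'].shape[0]; f=h/2/np.tan(np.radians(float(s['vertical_fov']))/2); return f,float(s['cx']),float(s['cy'])
def ext(s): return R.from_rotvec(np.ravel(s['rvec'])).as_matrix(), np.ravel(s['tvec'])
def cloud(s):
    f,cx,cy=K(s); d=s['depth']; v,u=np.mgrid[:d.shape[0],:d.shape[1]]
    P=np.stack([(u-cx)*d/f,(v-cy)*d/f,d],-1); Rm,t=ext(s); W=(P-t)@Rm; W[d<=0]=np.nan; return W
def ray(s,u,v,z):
    f,cx,cy=K(s); Rm,t=ext(s); o=-Rm.T@t; d=Rm.T@np.array([(u-cx)/f,(v-cy)/f,1]); return o+d*(z-o[2])/d[2]
def proj(s,p):
    f,cx,cy=K(s); Rm,t=ext(s); c=Rm@np.array(p)+t; return np.array([cx+f*c[0]/c[2],cy+f*c[1]/c[2]])
def ob():
    o=robot.get_obs(); return o
E
python3 - <<'E'
from h import *
for n in ['scene','side','wrist']: 
    s=snap(n,n+'0'); print(n,s['vertical_fov'],s['cx'],s['cy'],-ext(s)[0].T@ext(s)[1])
o=ob(); print({k:np.round(v,3).tolist() for k,v in o.items()})
E
```

```text
pics
scene 51.01681625767233 316.71753715369636 235.66689751500306 [ 0.1130335  -0.50292581  0.68429454]
side 50.692073242755995 318.7852180044678 237.77215778750298 [ 0.30395353 -0.7782113   0.4752321 ]
wrist 64.9953075960232 324.96234547759883 235.4104015909141 [0.54964004 0.07568862 0.3842005 ]
{'time': 0.15, 'joint_positions': [-0.103, 0.088, 1.372, -0.0, 1.684, -0.103], 'qvel': [0.0, -0.001, -0.003, -0.001, -0.001, -0.0], 'joint_torque': [0.001, -34.064, -30.28, 0.072, 0.03, -0.0], 'tool_pos': [0.55, 0.0, 0.205], 'ee_rot': [-3.14, -0.0, 1.571], 'wrist_force': [0.306, 0.395, 0.276], 'wrist_torque': [-0.06, -0.01, -0.004], 'width': 0.094}
```

View pics/scene0.png

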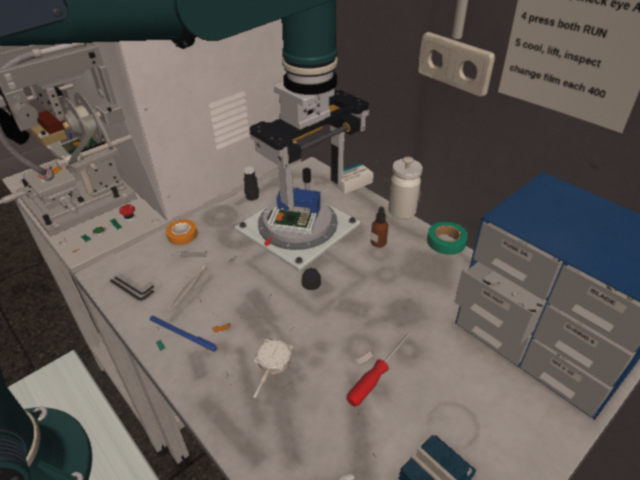

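View pics/side0.png

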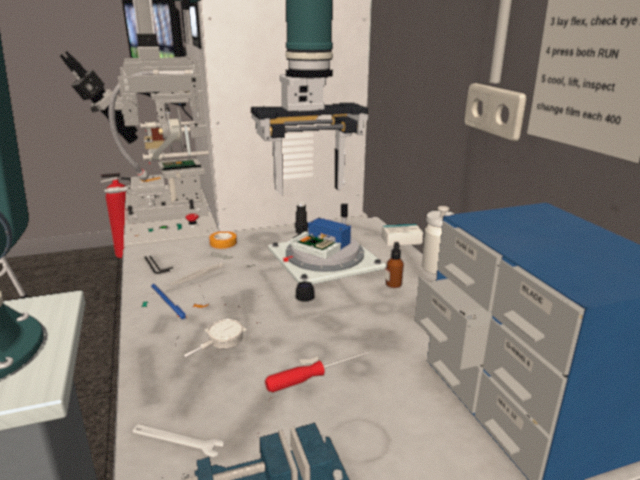

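View pics/wrist0.png

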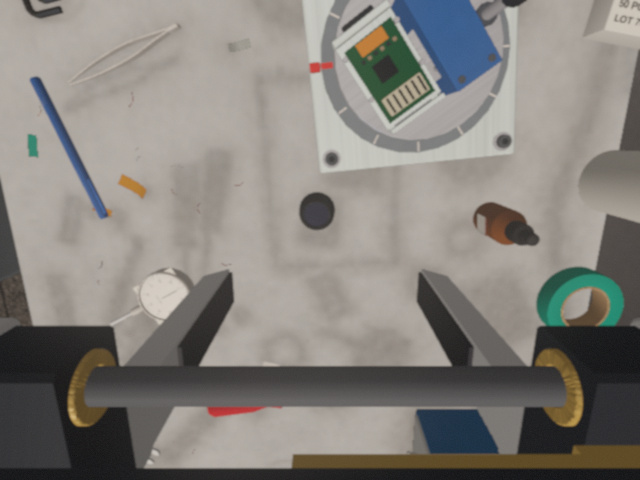

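```bash
python3 - <<'E'
from h import *
s=load('wrist0'); W=cloud(s)
im=s['img']; c=im[0:190,280:560]; cv2.imwrite('pics/w0c.png',cv2.resize(c,None,fx=2.8,fy=2.8,interpolation=cv2.INTER_CUBIC))
hsv=cv2.cvtColor(im,cv2.COLOR_BGR2HSV)
def red(h): return ((h[...,0]<8)|(h[...,0]>172))&(h[...,1]>150)&(h[...,2]>90)
m=red(hsv)&(np.mgrid[:480,:640][0]<150)
v,u=np.nonzero(m); print('red',u.mean(),v.mean(),np.nanmedian(W[m],0),ray(s,u.mean(),v.mean(),.02))
# blue box roof
b=(hsv[...,0]>100)&(hsv[...,0]<125)&(hsv[...,1]>120)&(abs(W[...,2]-.076)<.006)
print('roof',b.sum(),np.nanmean(W[b],0)); print(cv2.minAreaRect((W[b][:,:2]*1000).astype(np.float32)))
# base plate pts z~.012
bp=(abs(W[...,2]-.012)<.003); bp[:, :290]=0; bp[200:]=0
print('plate',cv2.minAreaRect((W[bp][:,:2]*1000).astype(np.float32)), bp.sum())
sc=load('scene0');Ws=cloud(sc)
hs=cv2.cvtColor(sc['img'],cv2.COLOR_BGR2HSV)
m=red(hs); n,l,st,ce=cv2.connectedComponentsWithStats(m.astype(np.uint8))
for i in range(1,n):
    if st[i,4]>10: q=Ws[l==i]; print(st[i],ce[i],np.nanmedian(q,0),np.nanmin(q,0),np.nanmax(q,0))
cv2.imwrite('pics/s0c.png',cv2.resize(sc['img'][160:280,220:400],None,fx=4,fy=4,interpolation=cv2.INTER_CUBIC))
cv2.imwrite('pics/s0d.png',cv2.resize(sc['img'][310:420,320:440],None,fx=5,fy=5,interpolation=cv2.INTER_CUBIC))
E
```

```text
red 319.47115384615387 66.46153846153847 [0.54254938 0.13460147 0.02063093] [0.54472486 0.13443206 0.02      ]
roof 4842 [0.6444877  0.14547099 0.07647494]
((643.7138671875, 151.075927734375), (39.16962432861328, 77.43846130371094), 35.48009490966797)
plate ((680.6734619140625, 101.86397552490234), (305.8528747558594, 177.2111358642578), 0.014469976536929607) 9288
[120 205  14  11 111] [126.4954955  209.91891892] [0.37601944 0.41371053 0.02833696] [0.362992   0.40371022 0.01989565] [0.39150913 0.42913211 0.03221841]
[265 238   7   7  23] [267.69565217 241.34782609] [0.54036335 0.1331736  0.01932304] [0.53353015 0.12958958 0.01470189] [0.5513808  0.13757051 0.02247612]
[347 360  41  46 704] [366.328125   383.44460227] [ 0.44773169 -0.2264843   0.02091167] [ 0.41209604 -0.23999211  0.00684574] [ 0.49842707 -0.21105922  0.02620387]
```

View pics/w0c.png

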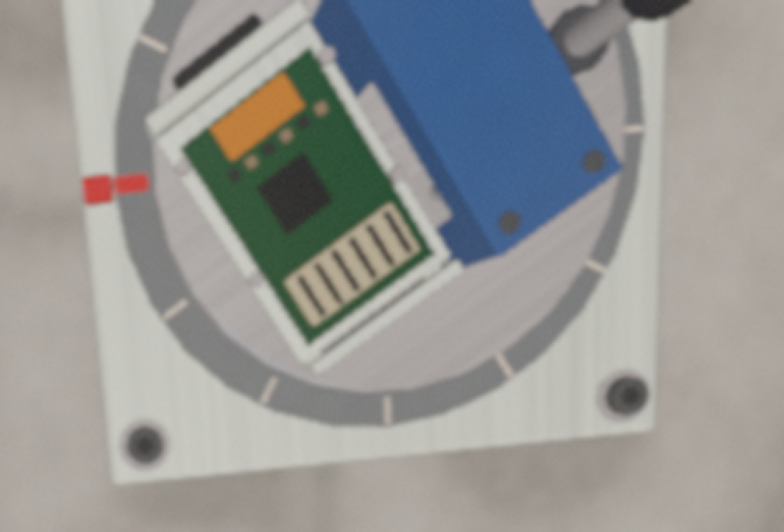

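View pics/s0c.png

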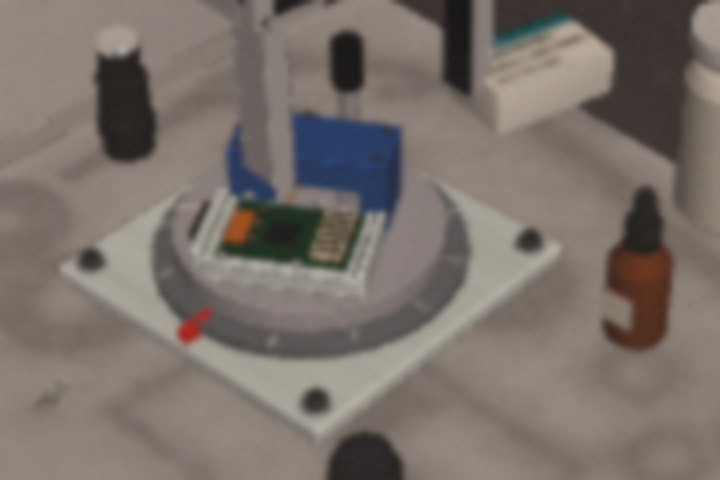

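View pics/s0d.png

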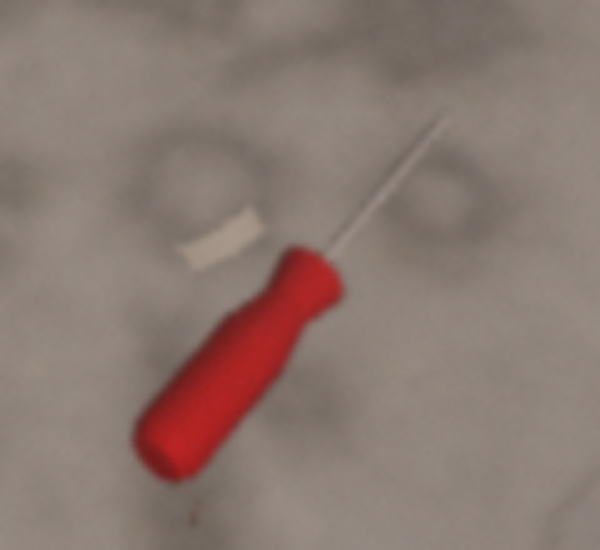

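Emit:
drive_tool --series '[[[0, 0, 0, 3.5, 2.5, 0, 100], [0, 0, 0, 7, 5, 0, 100], [0, 0, 0, 7, 5, 0, 100], [0, 0, 0, 7, 5, 0, 100]]]'

```text
time: 0.55
tool_pos: [0.5993, 0.0705, 0.2034]
ee_rot: [-3.138, 0.0, 1.572]
wrist_force: [0.0, 0.4, 1.0]
width: 0.0944
```

```bash
python3 - <<'E'
from h import *
s=snap('wrist','wrist1')
E
```

```text
(no output)
```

View pics/wrist1.png

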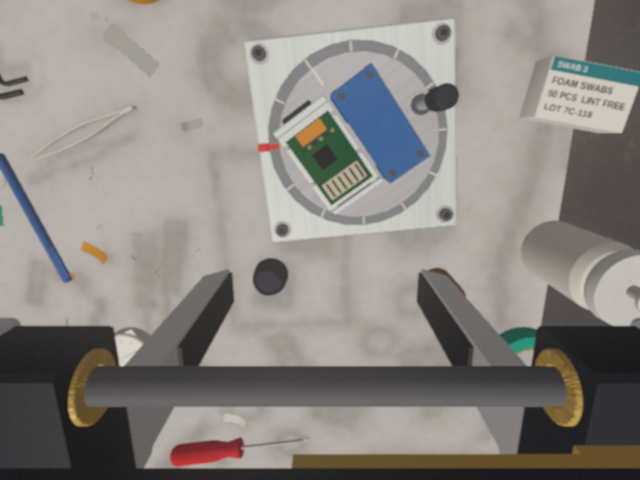

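The whole turntable is visible: base-plate corners are at about (246,42), (454,19), (457,225) and (273,241). The red mark is at (268,147), the white line at (315,72), the knob at (441,97) and the screwdriver at (175..305,440..455).

```bash
python3 - <<'E'
from h import *
from scipy.optimize import least_squares
s=load('wrist1'); im=s['img']; W=cloud(s)
cv2.imwrite('pics/w1c.png',cv2.resize(im[5:250,235:475],None,fx=2.4,fy=2.4,interpolation=cv2.INTER_CUBIC))
scr=[(259,52),(442,33),(446,214),(282,229)]
for c in [(246,42),(454,19),(457,225),(273,241)]: print(ray(s,*c,.012).round(4))
P=np.array([ray(s,*c,.012)[:2] for c in [(246,42),(454,19),(457,225),(273,241)]])
print('centre',P.mean(0),[np.linalg.norm(P[i]-P[i-1]) for i in range(4)], [np.degrees(np.arctan2(*(P[i]-P[i-1])[::-1])) for i in range(4)])
hsv=cv2.cvtColor(im,cv2.COLOR_BGR2HSV)
m=((hsv[...,0]<8)|(hsv[...,0]>172))&(hsv[...,1]>150)&(hsv[...,2]>90)
v,u=np.nonzero(m&(np.mgrid[:480,:640][0]<250)); print('red',u.min(),u.max(),u.mean(),v.mean(),ray(s,u.mean(),v.mean(),.016))
print('line',ray(s,315,72,.034)); k=(W[...,2]>.1)&(W[...,2]<.12)&(np.mgrid[:480,:640][1]>415)&(np.mgrid[:480,:640][1]<465)&(np.mgrid[:480,:640][0]<120)
print('knob',k.sum(),np.nanmean(W[k],0),cv2.minAreaRect((W[k][:,:2]*1000).astype(np.float32)))
b=(hsv[...,0]>100)&(hsv[...,0]<125)&(hsv[...,1]>120)&(abs(W[...,2]-.076)<.006)
b[300:]=0
print('roof',cv2.minAreaRect((W[b][:,:2]*1000).astype(np.float32)))
E
```

```text
[0.5281 0.226  0.012 ]
[0.7128 0.2448 0.012 ]
[0.7328 0.0579 0.012 ]
[0.546  0.0405 0.012 ]
centre [0.62992587 0.14231287] [np.float64(0.1863284501491597), np.float64(0.18568844891004535), np.float64(0.1880117389527735), np.float64(0.18758372123670133)] [np.float64(95.53858806316083), np.float64(5.814665906753684), np.float64(-83.88366196725302), np.float64(-174.6993512799632)]
red 259 278 266.95402298850576 146.88505747126436 [0.54399772 0.1345627  0.016     ]
line [0.59040183 0.19791867 0.034     ]
knob 624 [0.68042579 0.17139169 0.10939394] ((681.3770751953125, 171.59222412109375), (17.070459365844727, 17.303287506103516), 21.093669891357422)
roof ((642.1364135742188, 152.87362670898438), (37.923824310302734, 82.27326202392578), 35.73466110229492)
```

View pics/w1c.png

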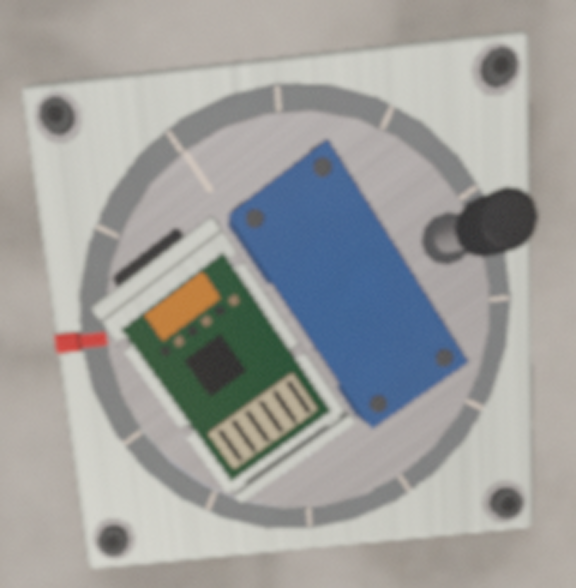

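```bash
python3 - <<'E'
from h import *
for n in ['scene0','side0','wrist1']:
    s=load(n); W=cloud(s).reshape(-1,3)
    for zlo in (.1,.17):
        q=W[(W[:,2]>zlo)&(W[:,2]<.4)&(W[:,0]>.4)&(W[:,1]>-.05)&(W[:,0]<1.2)]
        H,x,y=np.histogram2d(q[:,0],q[:,1],bins=[np.arange(.4,1.2,.05),np.arange(-.05,.8,.05)])
        print(n,zlo); print([(round(x[i],2),round(y[j],2),int(H[i,j])) for i in range(len(x)-1) for j in range(len(y)-1) if H[i,j]>15])
s=load('wrist1');W=cloud(s);
m=(W[...,2]>.02)&(W[...,2]<.13);n,l,st,ce=cv2.connectedComponentsWithStats(m.astype(np.uint8))
for i in range(1,n):
    if st[i,4]>150: q=W[l==i]; print(st[i],np.nanmin(q,0).round(3),np.nanmax(q,0).round(3))
E
```

```text
scene0 0.1
[(np.float64(0.4), np.float64(0.35), 2555), (np.float64(0.4), np.float64(0.4), 1643), (np.float64(0.4), np.float64(0.45), 1215), (np.float64(0.4), np.float64(0.5), 396), (np.float64(0.4), np.float64(0.55), 367), (np.float64(0.4), np.float64(0.6), 200), (np.float64(0.4), np.float64(0.65), 81), (np.float64(0.4), np.float64(0.7), 136), (np.float64(0.45), np.float64(-0.05), 1453), (np.float64(0.45), np.float64(0.0), 730), (np.float64(0.45), np.float64(0.3), 29), (np.float64(0.45), np.float64(0.35), 3453), (np.float64(0.5), np.float64(-0.05), 1729), (np.float64(0.5), np.float64(0.0), 466), (np.float64(0.5), np.float64(0.3), 28), (np.float64(0.5), np.float64(0.35), 2953), (np.float64(0.55), np.float64(-0.05), 1029), (np.float64(0.55), np.float64(0.0), 235), (np.float64(0.55), np.float64(0.3), 87), (np.float64(0.55), np.float64(0.35), 2539), (np.float64(0.6), np.float64(-0.05), 812), (np.float64(0.6), np.float64(0.0), 277), (np.float64(0.6), np.float64(0.3), 122), (np.float64(0.6), np.float64(0.35), 2210), (np.float64(0.65), np.float64(0.15), 64), (np.float64(0.65), np.float64(0.
[... 8434 characters left out ...]
3902), (np.float64(0.55), np.float64(0.1), 2042), (np.float64(0.6), np.float64(0.05), 26339), (np.float64(0.6), np.float64(0.1), 2506), (np.float64(0.65), np.float64(0.05), 4758), (np.float64(0.65), np.float64(0.1), 3982)]
[  258    40   201   185 25361] [0.536 0.061 0.02 ] [0.712 0.226 0.112]
[ 528   55  112   78 6297] [0.785 0.149 0.02 ] [0.873 0.213 0.034]
[ 527  181  113  145 8281] [ 0.803 -0.049  0.02 ] [0.902 0.104 0.13 ]
[252 264  33  32 798] [ 0.524 -0.012  0.02 ] [0.557 0.018 0.03 ]
[115 333  29  33 446] [ 0.373 -0.099  0.02 ] [ 0.403 -0.06   0.024]
[507 334  29  21 382] [ 0.794 -0.081  0.02 ] [ 0.825 -0.06   0.027]
[170 445  71  22 787] [ 0.416 -0.236  0.02 ] [ 0.5   -0.206  0.026]
```

Emit:
drive_tool --series '[[[0, 0, 0.14, 1.5, 1, 0, 50], [0, 0, 0.28, 3, 2, 0, 50], [0, 0, 0.42, 4.5, 3, 0, 50], [0, 0, 0.56, 6, 4.5, 0, 50], [0, 0, 0.7, 7.5, 6, 1, 50], [0, 0, 0.84, 9, 7.5, 2, 50], [0, 0, 0.98, 10.1, 8.3, 3, 50], [0, 0, 1.085, 10.1, 8.3, 4, 50], [0, 0, 1.085, 10.1, 8.3, 4, 50], [0, 0, 1.085, 10.1, 8.3, 4, 50]]]'

```text
time: 1.6
tool_pos: [0.6817, 0.1695, 0.1639]
ee_rot: [-3.141, 0.003, 0.487]
wrist_force: [-0.5, 0.5, -0.3]
width: 0.0466
```

```bash
python3 - <<'E'
from h import *
s=snap('wrist','wrist2'); W=cloud(s)
k=(W[...,2]>.1)&(W[...,2]<.12); n,l,st,ce=cv2.connectedComponentsWithStats(k.astype(np.uint8))
for i in range(1,n):
    if st[i,4]>100: q=W[l==i]; print(st[i],np.nanmin(q,0).round(4),np.nanmax(q,0).round(4),np.nanmean(q,0).round(4))
print(ob()['tool_pos'],ob()['ee_rot'],ob()['joint_positions'])
E
```

```text
[   0    0  103  301 5908] [0.5432 0.3508 0.1   ] [0.754 0.355 0.12 ] [0.672  0.3533 0.1091]
[ 590   92   50  102 3858] [0.8039 0.0197 0.1023] [0.8559 0.063  0.1189] [0.8237 0.0482 0.1139]
[309 235  27  29 610] [0.6736 0.1633 0.1   ] [0.6912 0.1811 0.1125] [0.6835 0.1728 0.1092]
[0.68202212 0.1697286  0.16466577] [-3.14107072e+00  2.10005169e-03  4.86715727e-01] [ 1.63372987e-01  4.44914649e-01  1.01069327e+00 -1.73570632e-04
  1.68814180e+00  1.24743400e+00]
```

View pics/wrist2.png

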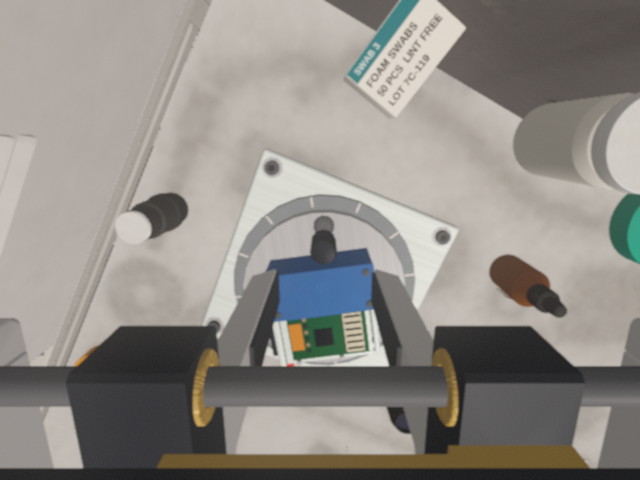

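Emit:
drive_tool --series '[[[0, 0, 0, 0.1, -0.1, 2, 50], [0, 0, 0, 0.1, -0.1, 4, 50], [0, 0, 0, 0.1, -0.1, 6, 50], [0, 0, 0, 0.1, -0.1, 7.7, 50], [0, 0, 0, 0.1, -0.1, 7.7, 40], [0, 0, 0, 0.1, -0.1, 7.7, 25], [0, 0, 0, 0.1, -0.1, 7.7, 25], [0, 0, 0, 0.1, -0.1, 7.7, 25]]]'

```text
time: 2.45
tool_pos: [0.6832, 0.1711, 0.0898]
ee_rot: [3.141, -0.001, 0.487]
wrist_force: [0.7, -0.3, 0.5]
width: 0.024
```

```bash
python3 - <<'E'
from h import *
s=snap('scene','scene3')
cv2.imwrite('pics/s3c.png',cv2.resize(s['img'][140:280,220:420],None,fx=4,fy=4,interpolation=cv2.INTER_CUBIC))
o=ob();print(o['tool_pos'],o['ee_rot'],o['wrist_force'],o['width'])
E
```

```text
[0.68307478 0.17110708 0.08946784] [ 3.14120277e+00 -5.45364839e-04  4.86825936e-01] [-0.20315483  0.63368038  0.74728212] 0.023969590521812918
```

View pics/s3c.png

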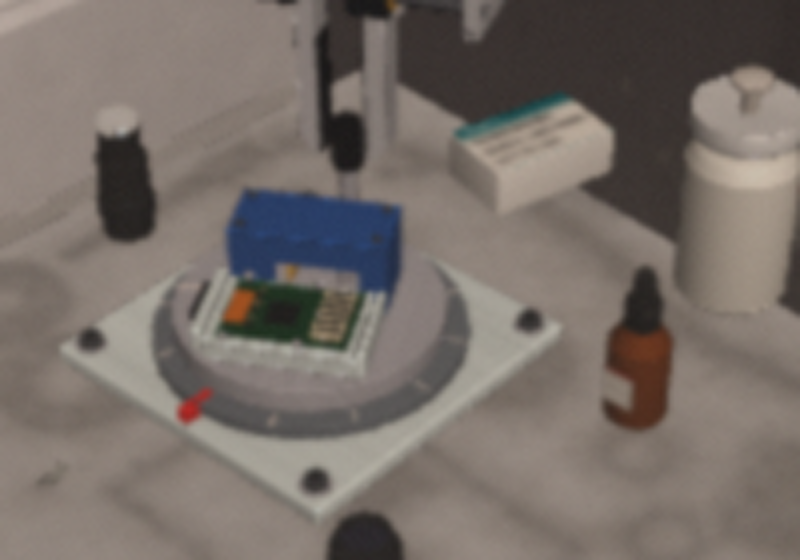

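Emit:
drive_tool --series '[[[0, 0, -0.052, -0.01, -0.32, 0, 25], [0, 0, -0.105, -0.03, -0.63, 0, 25], [0, 0, -0.157, -0.07, -0.95, 0, 25], [0, 0, -0.209, -0.13, -1.26, 0, 25], [0, 0, -0.262, -0.21, -1.57, 0, 25], [0, 0, -0.314, -0.3, -1.87, 0, 25], [0, 0, -0.367, -0.4, -2.17, 0, 25], [0, 0, -0.419, -0.52, -2.46, 0, 25], [0, 0, -0.471, -0.66, -2.75, 0, 25], [0, 0, -0.524, -0.81, -3.03, 0, 25], [0, 0, -0.524, -0.81, -3.03, 0, 25], [0, 0, -0.524, -0.81, -3.03, 0, 25], [0, 0, -0.524, -0.81, -3.03, 0, 25]]]'

```text
time: 3.8
tool_pos: [0.662, 0.194, 0.0898]
ee_rot: [3.14, -0.001, 1.01]
wrist_force: [-1.2, 0.8, -0.1]
width: 0.0237
```

```bash
python3 - <<'E'
from h import *
s=snap('scene','scene4')
cv2.imwrite('pics/s4c.png',cv2.resize(s['img'][140:280,220:420],None,fx=4,fy=4,interpolation=cv2.INTER_CUBIC))
o=ob();print(o['tool_pos'],o['ee_rot'],o['wrist_force'],o['width'])
E
```

```text
[0.66199152 0.19402344 0.0896498 ] [ 3.14060930e+00 -5.46433961e-04  1.01017513e+00] [-0.51125799  0.39254349 -0.58420519] 0.023640945630886506
```

View pics/s4c.png

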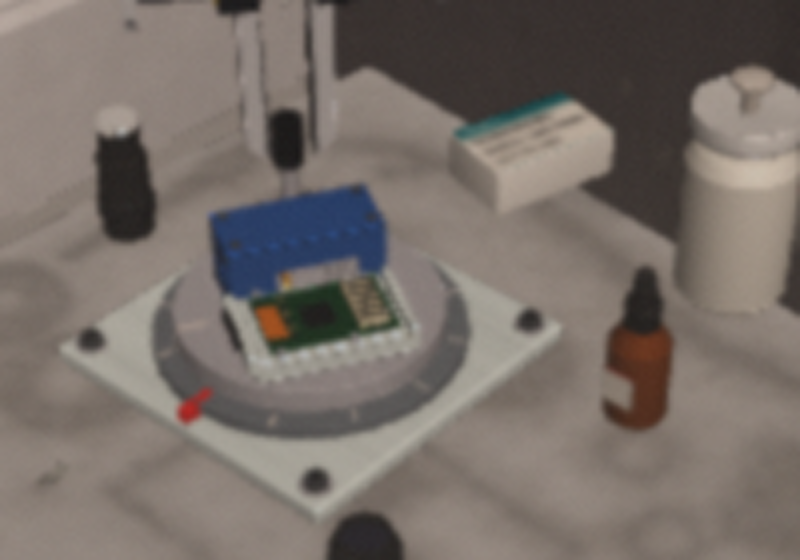

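The table has moved one click: the white line now sits one tick short of the red mark. I'll do the second click with the same arc.

Emit:
drive_tool --series '[[[0, 0, -0.052, -0.01, -0.32, 0, 25], [0, 0, -0.105, -0.03, -0.63, 0, 25], [0, 0, -0.157, -0.07, -0.95, 0, 25], [0, 0, -0.209, -0.13, -1.26, 0, 25], [0, 0, -0.262, -0.21, -1.57, 0, 25], [0, 0, -0.314, -0.3, -1.87, 0, 25], [0, 0, -0.367, -0.4, -2.17, 0, 25], [0, 0, -0.419, -0.52, -2.46, 0, 25], [0, 0, -0.471, -0.66, -2.75, 0, 25], [0, 0, -0.524, -0.81, -3.03, 0, 25], [0, 0, -0.524, -0.81, -3.03, 0, 25], [0, 0, -0.524, -0.81, -3.03, 0, 25], [0, 0, -0.524, -0.81, -3.03, 0, 40], [0, 0, -0.524, -0.81, -3.03, 0, 40], [0, 0, -0.524, -0.81, -3.03, 0, 40]]]'

```text
time: 5.35
tool_pos: [0.6322, 0.2032, 0.0896]
ee_rot: [3.14, 0.0, 1.534]
wrist_force: [0.2, 1.4, -0.5]
width: 0.0376
```

```bash
python3 - <<'E'
from h import *
s=snap('scene','scene5')
cv2.imwrite('pics/s5c.png',cv2.resize(s['img'][140:280,220:420],None,fx=4,fy=4,interpolation=cv2.INTER_CUBIC))
o=ob();print(o['tool_pos'],o['ee_rot'],o['wrist_force'],o['width'])
E
```

```text
[0.63210714 0.2032134  0.08955703] [3.14049471e+00 4.14484432e-05 1.53389185e+00] [-0.04595643  0.23855345 -0.78787286] 0.037513843456961876
```

View pics/s5c.png

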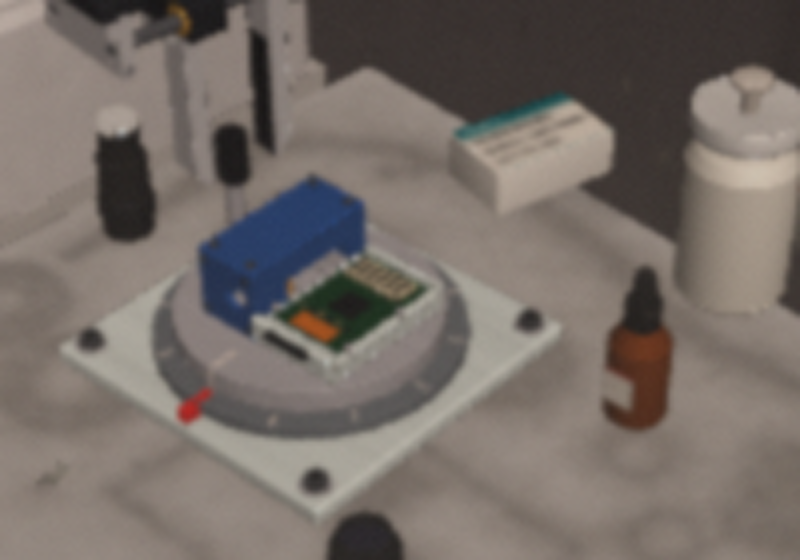

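Emit:
drive_tool --series '[[[0, 0, 0, 0, 0, -4, 50], [0, 0, 0, 0, 0, -8, 50], [0, 0, 0, 0, 0, -11.5, 60], [0, 0, 0, -4, -1, -11.5, 80], [0, 0, 0, -8, -2, -11.5, 100], [0, 0, 0, -12, -3, -11.5, 100], [0, 0, 0, -13, -3.5, -11.5, 100], [0, 0, 0, -13, -3.5, -11.5, 100], [0, 0, 0, -13, -3.5, -11.5, 100]]]'

```text
time: 6.3
tool_pos: [0.5925, 0.0755, 0.2047]
ee_rot: [3.14, -0.001, 1.534]
wrist_force: [0.6, 0.3, 0.2]
width: 0.0937
```

```bash
python3 - <<'E'
from h import *
s=snap('wrist','wrist6'); im=s['img']
cv2.imwrite('pics/w6c.png',cv2.resize(im[5:250,235:475],None,fx=2.4,fy=2.4,interpolation=cv2.INTER_CUBIC))
sc=snap('scene','scene6'); snap('side','side6')
cv2.imwrite('pics/s6c.png',cv2.resize(sc['img'][175:275,225:365],None,fx=5,fy=5,interpolation=cv2.INTER_CUBIC))
o=ob();print(o['tool_pos'],o['ee_rot'],o['wrist_force'],o['width'])
E
```

```text
[0.59253043 0.07603957 0.20427609] [ 3.14066491e+00 -4.20963505e-04  1.53571818e+00] [ 0.08050882 -0.04535345  0.38931859] 0.09369724457469597
```

View pics/w6c.png

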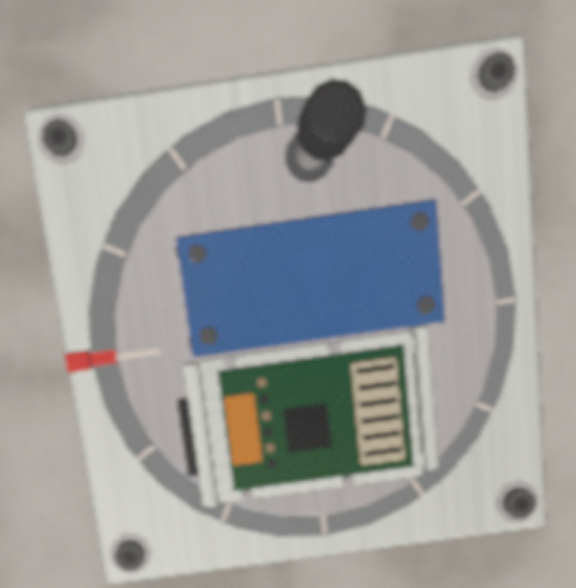

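View pics/s6c.png

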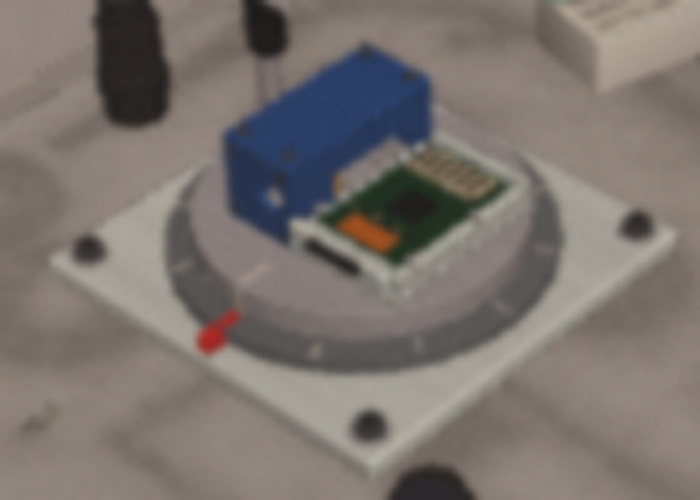

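View pics/wrist6.png

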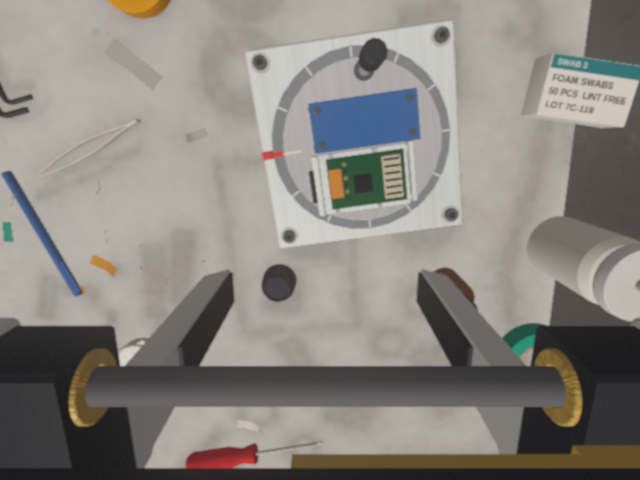

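```bash
python3 - <<'E'
from h import *
s=load('wrist6')
P=np.array([ray(s,235+u/2.4,5+v/2.4,.076)[:2] for u,v in [(177,237),(436,200),(444,322),(193,354)]])
print(P.round(4)); d=P[1]+P[2]-P[0]-P[3]; print('box yaw',np.degrees(np.arctan2(d[1],d[0])),'front mid',(P[0]+P[3])/2,'w',np.linalg.norm(P[0]-P[3]),'L',np.linalg.norm(d)/2)
C=np.array([ray(s,235+u/2.4,5+v/2.4,.012)[:2] for u,v in [(25,112),(521,38),(545,523),(107,582)]])
d=C[1]+C[2]-C[0]-C[3];e=C[0]+C[1]-C[2]-C[3];print('plate',C.mean(0),np.degrees(np.arctan2(d[1],d[0])),np.degrees(np.arctan2(-e[0],e[1])),np.linalg.norm(d)/2,np.linalg.norm(e)/2)
c=C.mean(0);
for cc in (c,np.array([.629,.1425])):
  y=np.radians(5.5);print('hole pred',cc+R.from_euler('z',y).as_matrix()[:2,:2]@[-.042,.010])
sc=load('scene6'); print('hole scene',ray(sc,280,214.4,.056)); print(proj(sc,[.5865,.148,.056]))
# kn, W roof
W=cloud(s);im=s['img'];hsv=cv2.cvtColor(im,cv2.COLOR_BGR2HSV)
b=(hsv[...,0]>100)&(hsv[...,0]<125)&(hsv[...,1]>120)&(abs(W[...,2]-.076)<.006); b[250:]=0
print('roof',cv2.minAreaRect((W[b][:,:2]*1000).astype(np.float32)))
k=(W[...,2]>.1)&(W[...,2]<.12);k[:,:300]=0;k[:,450:]=0;k[120:]=0
print('knob',W[k].mean(0),'pred',np.array([.629,.1425])+.0605*np.array([np.cos(np.radians(87.9)),np.sin(np.radians(87.9))]))
print('line',[ray(s,235+u/2.4,5+v/2.4,.034) for u,v in [(117,357),(159,351)]])
# screwdriver in all
for n in ['scene6','side6','wrist1']:
    q=load(n);hs=cv2.cvtColor(q['img'],cv2.COLOR_BGR2HSV);w=cloud(q)
    m=((hs[...,0]<8)|(hs[...,0]>172))&(hs[...,1]>140)&(hs[...,2]>70)
    nn,l,st,ce=cv2.connectedComponentsWithStats(m.astype(np.uint8))
    i=1+np.argmax(st[1:,4]) ; 
    for i in range(1,nn):
        if st[i,4]>200: 
            p=w[l==i]; p=p[np.isfinite(p[:,0])]; r=cv2.minAreaRect((p[:,:2]*1000).astype(np.float32)); print(n,st[i],r,p[:,2].max())
cv2.imwrite('pics/s6d.png',cv2.resize(sc['img'][320:420,330:430],None,fx=6,fy=6,interpolation=cv2.INTER_CUBIC))
sd=load('side6');cv2.imwrite('pics/d6d.png',cv2.resize(sd['img'][340:400,255:380],None,fx=6,fy=6,interpolation=cv2.INTER_CUBIC))
E
```

```text
[[0.5841 0.1746]
 [0.6675 0.1829]
 [0.6711 0.1449]
 [0.5877 0.1375]]
box yaw 5.337396008923571 front mid [0.58590166 0.15607769] w 0.03726241260262351 L 0.08375061376912764
plate [0.6291648  0.14269098] 5.77927741302518 5.858439076834331 0.18729370750462043 0.18646124337681086
hole pred [0.5863997  0.14861942]
hole pred [0.5862349  0.14842844]
hole scene [0.58624697 0.14671507 0.056     ]
[279.69822768 214.06018631]
roof ((627.2744750976562, 160.1812744140625), (82.25244140625, 36.55619430541992), 5.743478298187256)
knob [0.62979892 0.20284568 0.1095921 ] pred [0.63121694 0.20295937]
line [array([0.55790962, 0.13564079, 0.034     ]), array([0.57393294, 0.13728473, 0.034     ])]
scene6 [347 360  41  46 726] ((454.8895568847656, -224.71597290039062), (85.32290649414062, 20.431289672851562), 8.162460327148438) 0.026458308562947976
side6 [106 192  19  67 859] ((62.53744888305664, 2105.23876953125), (85.94712829589844, 187.06382751464844), 44.87904739379883) -0.40677523662417786
side6 [265 361  59  31 865] ((456.4805603027344, -228.14158630371094), (84.16413116455078, 18.3814697265625), 7.770314693450928) 0.02683814374702798
wrist1 [ 171  439   71   27 1261] ((458.19427490234375, -219.13699340820312), (82.65483856201172, 18.005632400512695), 7.7896728515625) 0.025777198888689318
```

View pics/s6d.png

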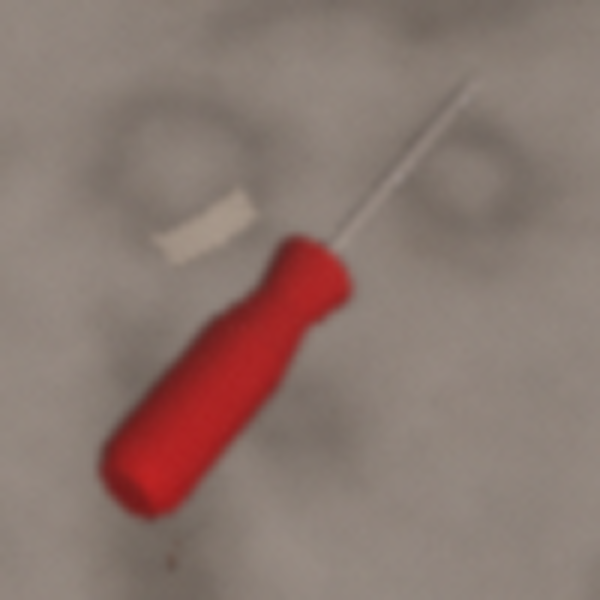

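View pics/d6d.png

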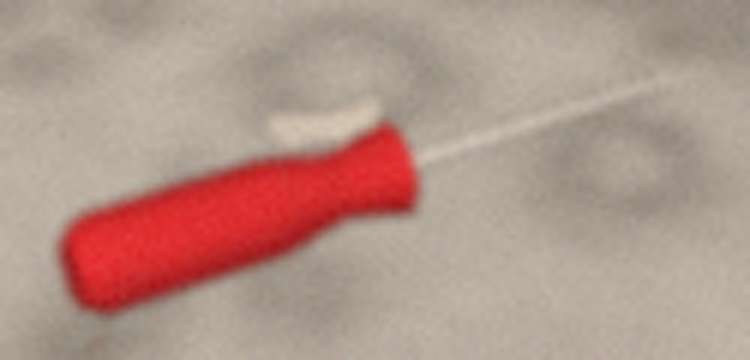

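```bash
python3 - <<'E'
from h import *
for n in ['scene6','side6']:
    s=load(n); W=cloud(s).reshape(-1,3)
    for lo,hi in ((.03,.1),(.1,.3)):
        q=W[(W[:,2]>lo)&(W[:,2]<hi)&(W[:,0]>.25)&(W[:,1]<-.1)&(W[:,0]<.85)&(W[:,1]>-.6)]
        H,x,y=np.histogram2d(q[:,0],q[:,1],bins=[np.arange(.25,.9,.05),np.arange(-.6,-.05,.05)])
        print(n,lo,'rows x from .25, cols y -.6..'); print(H.astype(int))
E
```

```text
scene6 0.03 rows x from .25, cols y -.6..
[[   0    0    0    0    0    0    0    0    0    0]
 [   0    0    0    0    0    0    0    0    0    0]
 [   0    0    0    0  455    0    0    0    0    0]
 [   0    0    0  185 1280   17    0    0    0    0]
 [   0    0    0    0    0    0    0    0    0    0]
 [   0    0    0    0    0    0    0    0    0    0]
 [   0    0    0    0    0    0    0    0    0    0]
 [   0    0    0   91   91  220  177   27    0    0]
 [   0    0  953 1075  995  375  359   70    0    0]
 [   0    0   87   85   56  386  394   77    0    0]
 [   0    0    7    0    0    0    0    0    0    0]
 [   0    0    0    0    0    0    0    0    0    0]]
scene6 0.1 rows x from .25, cols y -.6..
[[   0    0    0    0    0    0    0    0    0    0]
 [   0    0    0    0    0    0    0    0    0    0]
 [   0    0    0    0    0    0    0    0    0    0]
 [   0    0    0    0    0    0    0    0    0    0]
 [   0    0    0    0    0    0    0    0    0    0]
 [   0    0    0    0    0    0    0    0    0    0]
 [   0    0    0    0    0    0    0    0    0    0]
 [   0   
[... 911 characters left out ...]
0    0    0    0    0]]
side6 0.1 rows x from .25, cols y -.6..
[[   0    0    0    0    0    0    0    0    0    0]
 [   0    0    0    0    0    0    0    0    0    0]
 [   0    0    0    0    0    0    0    0    0    0]
 [   0    0    0    0    0    0    0    0    0    0]
 [   0    0    0    0    0    0    0    0    0    0]
 [   0    0    0    0    0    0    0    0    0    0]
 [   0    0    0    0    0    0    0    0    0    0]
 [   0    0    0  577  728 1168  903  100    0    0]
 [   0    0 7994 4636 3814 2064 1557  883    0    0]
 [   0    0 3953 1081 1000  669  553  273    0    0]
 [   0    0  215  666  888  610  504  114    0    0]
 [   0    0    0   39  342  291  232   49    0    0]]
```

Emit:
drive_tool --series '[[[0, 0, 0.14, -3, -2, 0, 100], [0, 0, 0.28, -6, -4, 0, 100], [0, 0, 0.42, -9, -6, 0, 100], [0, 0, 0.56, -12, -8, 0, 100], [0, 0, 0.7, -15, -10, 0, 100], [0, 0, 0.84, -18, -12, 0, 100], [0, 0, 0.98, -21, -14, 0, 100], [0, 0, 1.12, -24, -16, 0, 80], [0, 0, 1.26, -27, -18, 0, 60], [0, 0, 1.396, -30.2, -20.2, 0, 60], [0, 0, 1.396, -30.2, -20.2, 0, 60], [0, 0, 1.396, -30.2, -20.2, 0, 60]]]'

```text
time: 7.65
tool_pos: [0.3805, -0.2185, 0.204]
ee_rot: [-3.141, -0.002, 0.14]
wrist_force: [-0.2, 0.0, 0.8]
width: 0.0581
```

```bash
python3 - <<'E'
from h import *
s=snap('wrist','wrist7')
o=ob();print(o['tool_pos'],o['ee_rot'],o['width'],o['joint_positions'])
q=s;hs=cv2.cvtColor(q['img'],cv2.COLOR_BGR2HSV);w=cloud(q)
m=((hs[...,0]<8)|(hs[...,0]>172))&(hs[...,1]>140)&(hs[...,2]>70)
nn,l,st,ce=cv2.connectedComponentsWithStats(m.astype(np.uint8))
for i in range(1,nn):
    if st[i,4]>200:
        p=w[l==i]; p=p[np.isfinite(p[:,0])]; print(st[i],cv2.minAreaRect((p[:,:2]*1000).astype(np.float32)),p[:,2].max())
        p=p[p[:,2]>.016]; print(cv2.minAreaRect((p[:,:2]*1000).astype(np.float32)))
        v,u=np.nonzero(l==i); r=cv2.minAreaRect(np.stack([u,v],1).astype(np.float32)); bx=cv2.boxPoints(r); print([ray(s,*b,.012).round(4) for b in bx])
E
```

```text
[ 0.38077964 -0.218007    0.20398119] [-3.14067136e+00 -1.52066128e-03  1.41698182e-01] 0.057014326267698756 [-0.65072556 -0.16401754  1.61641703  0.00174177  1.68878131  0.77857727]
[ 331   88   22   92 1757] ((457.3416748046875, -222.89356994628906), (81.90403747558594, 19.776084899902344), 9.152074813842773) 0.02627818806656147
((457.3440246582031, -222.8625946044922), (81.90290832519531, 19.735492706298828), 9.076081275939941)
[array([ 0.4977, -0.207 ,  0.012 ]), array([ 0.5004, -0.2263,  0.012 ]), array([ 0.4177, -0.2395,  0.012 ]), array([ 0.4148, -0.2191,  0.012 ])]
```

View pics/wrist7.png

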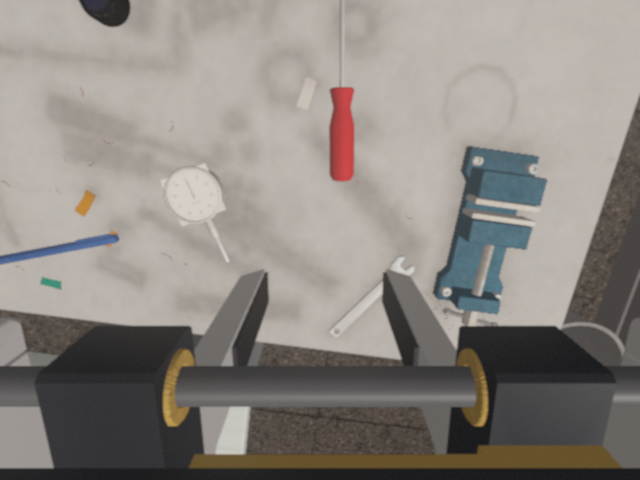

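Emit:
drive_tool --series '[[[0, 0, 0, 2.5, 0.5, 2, 60], [0, 0, 0, 5, 1, 4, 60], [0, 0, 0, 6.6, 1.55, 8, 60], [0, 0, 0, 6.6, 1.55, 12, 60], [0, 0, 0, 6.6, 1.55, 15, 60], [0, 0, 0, 6.6, 1.55, 17, 60], [0, 0, 0, 6.6, 1.55, 18, 60], [0, 0, 0, 6.6, 1.55, 18, 60]]]'

```text
time: 8.5
tool_pos: [0.4484, -0.222, 0.0225]
ee_rot: [-3.138, 0.001, 0.145]
wrist_force: [0.7, -0.9, 1.0]
width: 0.0564
```

```bash
python3 - <<'E'
from h import *
s=snap('wrist','wrist8');
o=ob();print(o['tool_pos'],o['ee_rot'],o['wrist_force'],o['width'])
E
```

```text
[ 0.44927027 -0.22288145  0.02409929] [-3.14026459e+00 -1.43332924e-03  1.43922027e-01] [ 0.58796299  0.22196974 -0.85947571] 0.05633536445291871
```

View pics/wrist8.png

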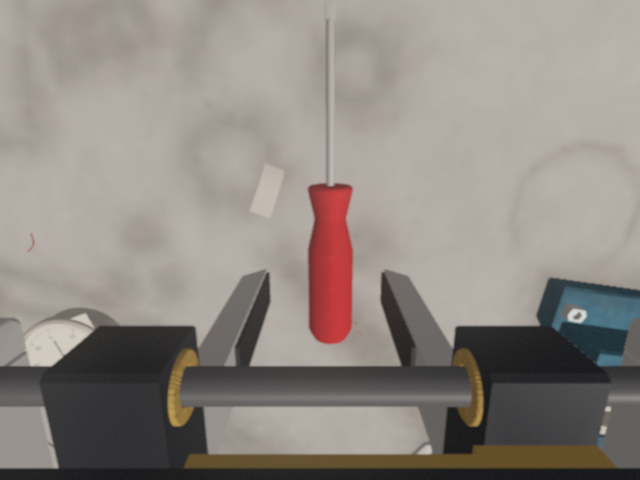

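Emit:
drive_tool --series '[[[0, 0, 0, 0, 0, 1, 60], [0, 0, 0, 0, 0, 1.9, 60], [0, 0, 0, 0, 0, 1.9, 60], [0, 0, 0, 0, 0, 1.9, 10], [0, 0, 0, 0, 0, 1.9, 10], [0, 0, 0, 0, 0, 1.9, 10], [0, 0, 0, 0, 0, 1.9, 10], [0, 0, 0, 0, 0, 1.9, 10], [0, 0, 0, 0, 0, 1.9, 10]]]'

```text
time: 9.45
tool_pos: [0.4495, -0.2231, 0.0054]
ee_rot: [-3.141, -0.002, 0.144]
wrist_force: [-0.7, 0.1, 1.5]
width: 0.0237
```

```bash
python3 - <<'E'
from h import *
o=ob();print(o['tool_pos'],o['ee_rot'],o['wrist_force'],o['width'])
E
```

```text
[ 0.44946104 -0.22309148  0.00541995] [-3.14083906e+00 -1.80089274e-03  1.43934707e-01] [-0.68365306  0.09658211  1.52717336] 0.023702590313353648
```

Emit:
drive_tool --series '[[[0, 0, 0, 0, 0, -1, 10], [0, 0, 0, 0, 0, -3, 10], [0, 0, 0, 0, 0, -6, 10], [0, 0, 0, 0, 0, -9, 10], [0, 0, 0, 0.1, -1, -11, 10], [0, 0, 0, 0.3, -3, -11, 10], [0, 0, 0.01, 0.5, -6, -11, 10], [0, 0, 0.02, 0.7, -9, -11, 10], [0, 0, 0.03, 0.9, -12, -11, 10], [0, 0, 0.046, 1.1, -15, -11, 10], [0, 0, 0.046, 1.3, -18, -11, 10], [0, 0, 0.046, 1.5, -21, -11, 10], [0, 0, 0.046, 1.7, -24, -11, 10], [0, 0, 0.046, 2, -27, -11, 10], [0, 0, 0.046, 2.2, -30, -11, 10], [0, 0, 0.046, 2.4, -32.5, -11, 10], [0, 0, 0.046, 2.6, -34.5, -11, 10], [0, 0, 0.046, 2.7, -35.5, -11, 10], [0, 0, 0.046, 2.7, -35.5, -11, 10], [0, 0, 0.046, 2.7, -35.5, -11, 10]]]'

```text
time: 11.45
tool_pos: [0.4251, 0.1315, 0.1159]
ee_rot: [-3.141, -0.002, 0.098]
wrist_force: [-0.1, 0.2, -0.2]
width: 0.0236
```

```bash
python3 - <<'E'
from h import *
s=snap('wrist','wrist9');sc=snap('scene','scene9');sd=snap('side','side9')
o=ob();print(o['tool_pos'],o['ee_rot'],o['wrist_force'],o['width'])
E
```

```text
[0.42519739 0.13115161 0.1157374 ] [-3.14106630e+00 -1.69826375e-03  9.65480576e-02] [-0.40734021  0.4084568  -0.39599848] 0.02348610192648602
```

View pics/wrist9.png

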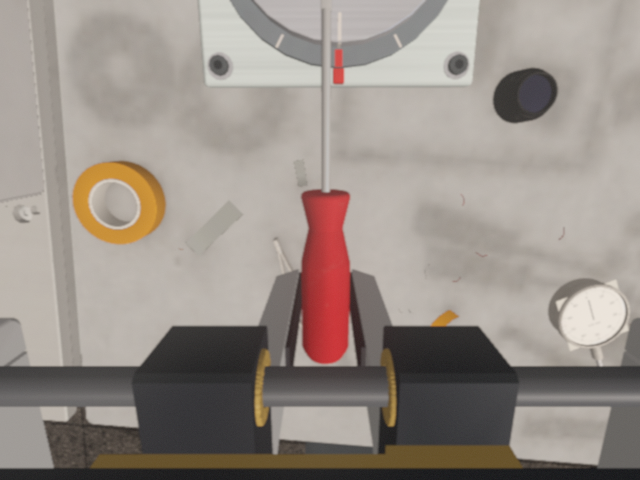

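View pics/scene9.png

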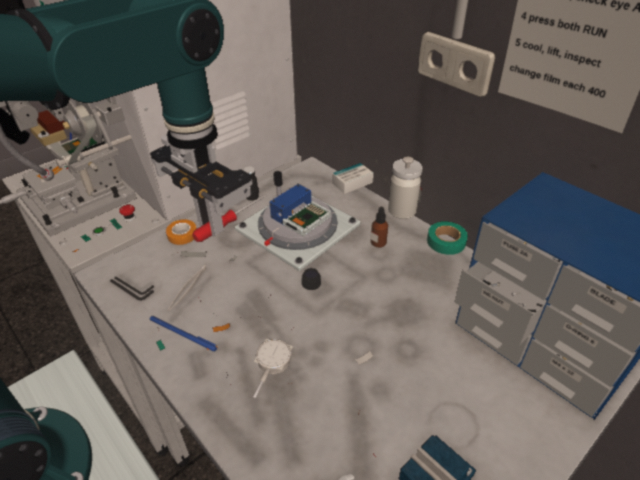

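View pics/side9.png

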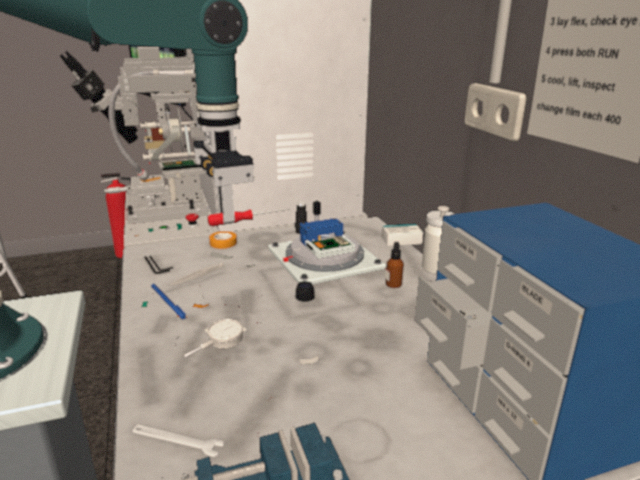

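```bash
python3 - <<'E'
from h import *
s=load('wrist9');im=s['img'];W=cloud(s)
cv2.imwrite('pics/w9c.png',cv2.resize(im[0:100,180:500],None,fx=2.5,fy=2.5,interpolation=cv2.INTER_CUBIC))
g=im.astype(int)
sat=cv2.cvtColor(im,cv2.COLOR_BGR2HSV)
for v in (5,8,9,10,11,12,20,60,100,140,180): print(v,im[v,316:334,1].tolist())
print('depth tip',W[20,323:328],W[100,322:329,2], W[180,322:329])
m=((sat[...,0]<8)|(sat[...,0]>172))&(sat[...,1]>150)&(np.mgrid[:480,:640][0]<100); v,u=np.nonzero(m); print('mark',u.mean(),v.min(),v.max(),[ray(s,u[(v==q)].mean(),q,.0205 if q<68 else .012).round(4) for q in (55,60,65,75,80)])
E
```

```text
5 [181, 182, 182, 178, 171, 170, 171, 175, 177, 177, 179, 181, 181, 182, 182, 181, 179, 181]
8 [185, 184, 184, 180, 171, 160, 155, 156, 161, 169, 175, 179, 180, 179, 179, 182, 182, 184]
9 [184, 185, 185, 182, 170, 151, 140, 142, 155, 166, 173, 178, 178, 179, 180, 179, 182, 185]
10 [184, 184, 184, 180, 168, 148, 134, 139, 155, 165, 174, 176, 179, 179, 177, 178, 180, 183]
11 [183, 182, 183, 180, 167, 147, 133, 140, 153, 164, 173, 178, 180, 177, 172, 173, 178, 182]
12 [181, 181, 180, 179, 167, 146, 131, 138, 155, 165, 173, 178, 179, 177, 173, 175, 178, 180]
20 [182, 182, 181, 179, 169, 148, 131, 139, 153, 165, 174, 178, 180, 178, 174, 177, 180, 181]
60 [137, 137, 137, 136, 130, 124, 128, 142, 157, 168, 177, 182, 185, 176, 161, 143, 136, 133]
100 [179, 179, 178, 176, 172, 154, 138, 143, 160, 171, 179, 185, 186, 181, 176, 176, 175, 174]
140 [177, 178, 178, 178, 172, 154, 140, 146, 161, 174, 184, 190, 189, 180, 173, 170, 168, 168]
180 [174, 173, 173, 173, 168, 151, 139, 148, 164, 178, 187, 192, 188, 179, 174, 175, 175, 176]
depth tip [[0.54482536 0.14470374 0.12429586]
 [0.54481722 0.14429165 0.12447755]
 [0.544457   0.14384686 0.12597719]
 [0.54455566 0.14344888 0.12575756]
 [0.54467273 0.14305127 0.12546949]] [0.12433236 0.12562837 0.12469282 0.12483496 0.12364551 0.12413591
 0.12342182] [[0.47987504 0.13882744 0.12374261]
 [0.48007736 0.13838459 0.12515527]
 [0.48012128 0.13793598 0.12515178]
 [0.48022605 0.13749389 0.12569611]
 [0.48011056 0.13702573 0.12425521]
 [0.48007012 0.13656156 0.12348649]
 [0.48027878 0.13613805 0.12497268]]
mark 337.99497487437185 50 82 [array([0.5525, 0.1358, 0.0205]), array([0.5494, 0.1354, 0.0205]), array([0.5463, 0.1351, 0.0205]), array([0.5413, 0.1343, 0.012 ]), array([0.5381, 0.1339, 0.012 ])]
```

View pics/w9c.png

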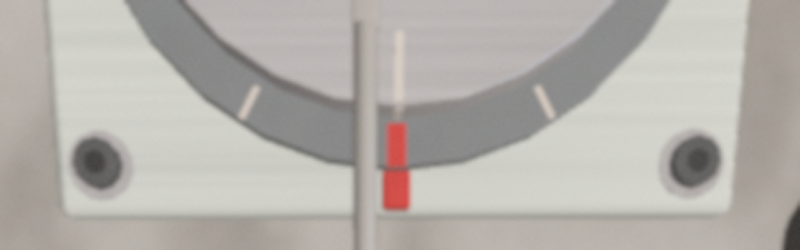

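Emit:
drive_tool --series '[[[0, 0, 0, 0, 0, 2, 10], [0, 0, 0, 0, -0.07, 4, 10], [0, 0, 0, 0, -0.07, 6, 10], [0, 0, 0, 0, -0.07, 6.6, 10], [0, 0, 0, 0, -0.07, 6.6, 10], [0, 0, 0, 0, -0.07, 6.6, 10]]]'

```text
time: 12.2
tool_pos: [0.426, 0.1317, 0.0506]
ee_rot: [-3.141, -0.003, 0.096]
wrist_force: [-0.2, -0.2, -1.1]
width: 0.0236
```

```bash
python3 - <<'E'
from h import *
s=snap('wrist','wrist10');sc=snap('scene','scene10');sd=snap('side','side10')
o=ob();print(o['tool_pos'],o['ee_rot'],o['wrist_force'],o['width'])
cv2.imwrite('pics/w10c.png',cv2.resize(s['img'][0:150,180:480],None,fx=2.6,fy=2.6,interpolation=cv2.INTER_CUBIC))
cv2.imwrite('pics/s10c.png',cv2.resize(sc['img'][170:270,200:340],None,fx=5,fy=5,interpolation=cv2.INTER_CUBIC))
cv2.imwrite('pics/d10c.png',cv2.resize(sd['img'][195:275,225:365],None,fx=5,fy=5,interpolation=cv2.INTER_CUBIC))
E
```

```text
[0.42622062 0.13194604 0.05103894] [-3.14092787 -0.00414817  0.09637901] [-1.21792328  0.51723413 -0.14458984] 0.02346955816545458
```

View pics/w10c.png

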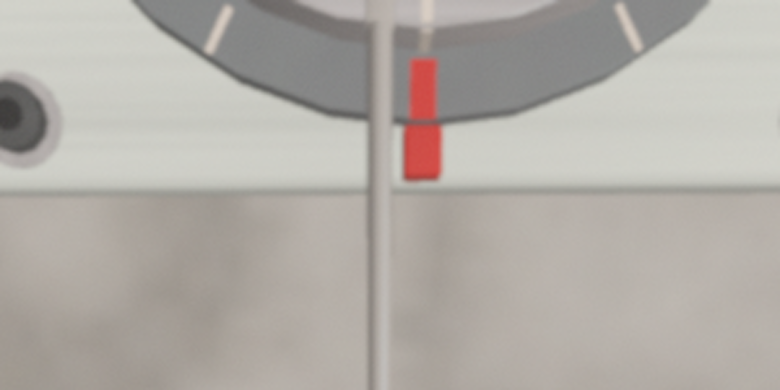

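View pics/s10c.png

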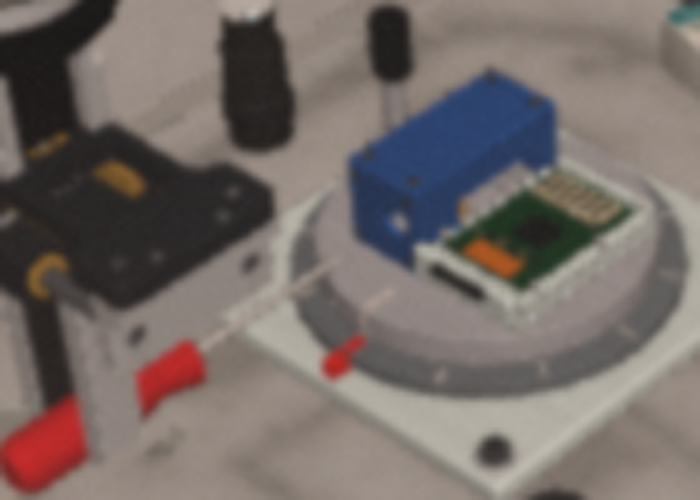

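View pics/d10c.png

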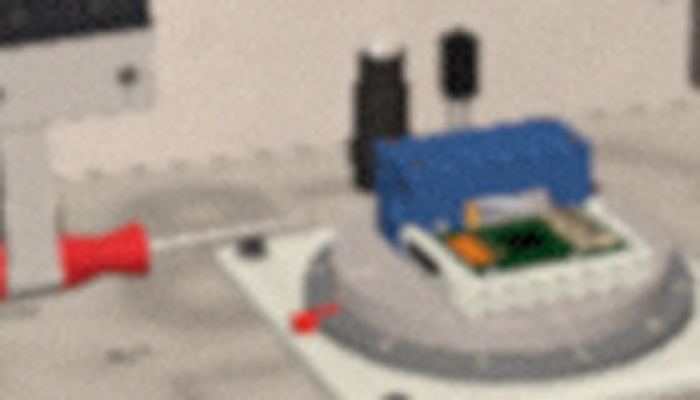

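```bash
python3 - <<'E'
from h import *
sc=load('scene10');sd=load('side10');w=load('wrist10')
o=ob();T=R.from_euler('xyz',o['ee_rot']);p=np.array(o['tool_pos'])
ax=lambda a:p+T.apply([a,0,-.0066])
for n,s,off in (('scene',sc,(200,170)),('side',sd,(225,195))):
    print(n,[((proj(s,ax(a))-off)*5).round(1) for a in (.06,.09,.1314)],'hole',((proj(s,[.5862,.1485,.056])-off)*5).round(1))
print('wrist',[((proj(w,ax(a))-(180,0))*2.6).round(1) for a in (.08,.1,.1314)])
# roof corners in scene
c=np.array([.629,.1425]);Rz=R.from_euler('z',5.5,degrees=True).as_matrix()[:2,:2]
for l,z in (((-.042,-.0015),.076),((-.042,.0365),.076),((-.042,.0175),.076),((-.07,0),.034),((-.078,0),.02),((-.095,-.095),.012)):
    q=np.r_[c+Rz@l,z]; print(l,z,((proj(sc,q)-(200,170))*5).round(1),((proj(sd,q)-(225,195))*5).round(1),((proj(w,q)-(180,0))*2.6).round(1))
# zoom
cv2.imwrite('pics/s10d.png',cv2.resize(sc['img'][195:250,235:305],None,fx=11,fy=11,interpolation=cv2.INTER_CUBIC))
E
```

```text
scene [array([209.8, 340.2]), array([268.2, 302. ]), array([345.7, 251.3])] hole [397.1 220.1]
side [array([165.4, 244.1]), array([236.3, 231.7]), array([331.6, 215. ])] hole [396.7 207.6]
wrist [array([379. , 318.7]), array([379.1, 191.2]), array([379.3, -26.3])]
(-0.042, -0.0015) 0.076 [414.4 192.3] [407.3 173.1] [ 460.3 -334.1]
(-0.042, 0.0365) 0.076 [348.4 154.5] [372.4 141.3] [ 168.6 -334.4]
(-0.042, 0.0175) 0.076 [381.  173.2] [389.6 156.9] [ 314.5 -334.3]
(-0.07, 0) 0.034 [368.4 305.7] [343.8 276.2] [429.   15.3]
(-0.078, 0) 0.02 [356.6 341.8] [326.3 310.1] [424.7  85.6]
(-0.095, -0.095) 0.012 [497.5 487. ] [375.1 436.1] [880.3 186.7]
```

View pics/s10d.png

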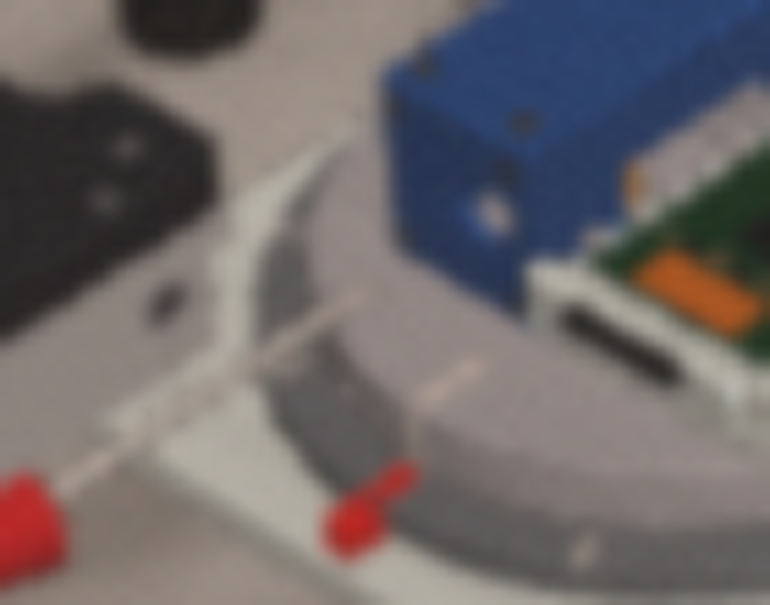

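```bash
python3 - <<'E'
from h import *
sc=load('scene10');sd=load('side10')
cv2.imwrite('pics/d10d.png',cv2.resize(sd['img'][220:260,245:315],None,fx=11,fy=11,interpolation=cv2.INTER_CUBIC))
print([proj(sd,x) for x in ([.5862,.1485,.056],)])
E
```

```text
[array([304.34006112, 236.51672443])]
```

View pics/d10d.png

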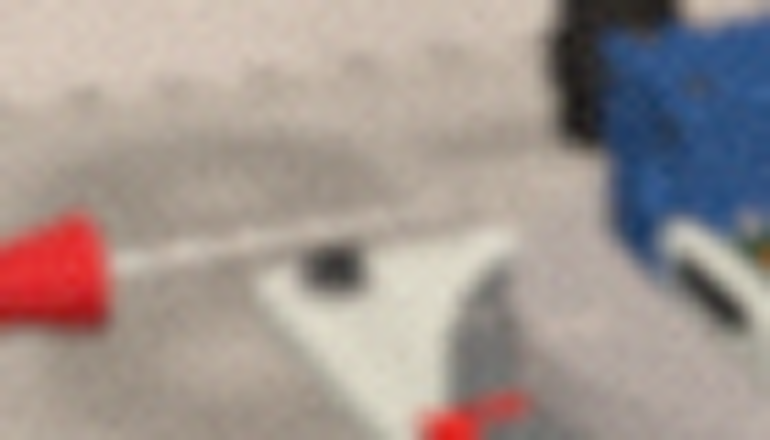

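Emit:
drive_tool --series '[[[0, 0, 0, 0.4, -0.15, 0.05, 10], [0, 0, 0, 1, -0.15, 0.05, 10], [0, 0, 0, 1.6, -0.15, 0.05, 10], [0, 0, 0, 2.2, -0.15, 0.05, 10], [0, 0, 0, 2.4, -0.15, 0.05, 10], [0, 0, 0, 2.4, -0.15, 0.05, 10], [0, 0, 0, 2.4, -0.15, 0.05, 10]]]'

```text
time: 13.05
tool_pos: [0.4498, 0.1357, 0.0504]
ee_rot: [-3.141, -0.004, 0.096]
wrist_force: [0.3, 0.1, -0.9]
width: 0.0234
```

```bash
python3 - <<'E'
from h import *
s=snap('wrist','wrist11');sc=snap('scene','scene11');sd=snap('side','side11')
o=ob();print(o['tool_pos'],o['ee_rot'],o['wrist_force'],o['width'])
cv2.imwrite('pics/w11c.png',cv2.resize(s['img'][0:150,180:480],None,fx=2.6,fy=2.6,interpolation=cv2.INTER_CUBIC))
cv2.imwrite('pics/s11d.png',cv2.resize(sc['img'][195:250,235:305],None,fx=11,fy=11,interpolation=cv2.INTER_CUBIC))
cv2.imwrite('pics/d11d.png',cv2.resize(sd['img'][210:265,250:320],None,fx=11,fy=11,interpolation=cv2.INTER_CUBIC))
E
```

```text
[0.44972094 0.13575307 0.05053009] [-3.14090785 -0.00386409  0.09644428] [ 0.10231323 -0.06982183 -0.52055334] 0.023516671159800173
```

View pics/s11d.png

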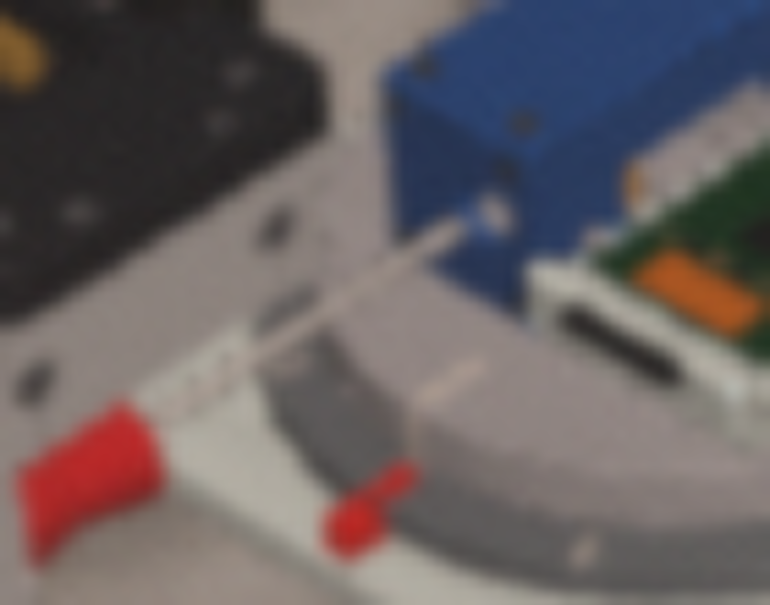

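View pics/d11d.png

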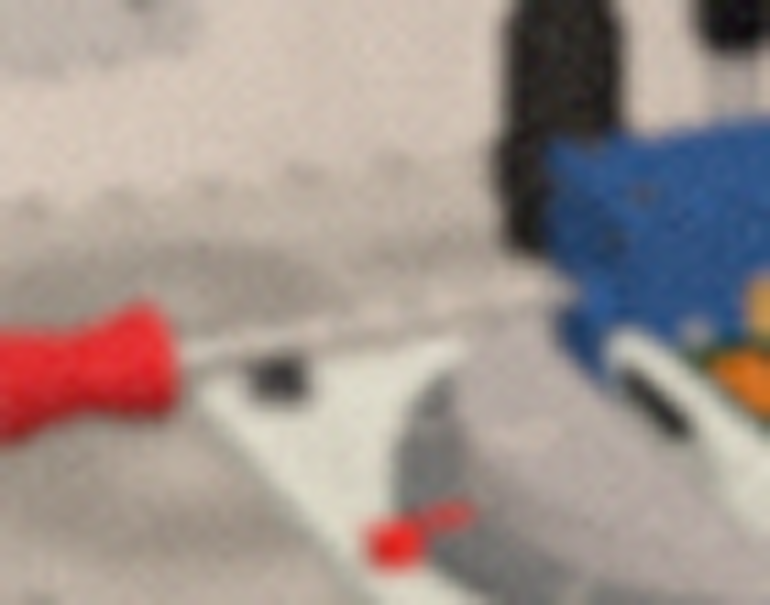

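View pics/w11c.png

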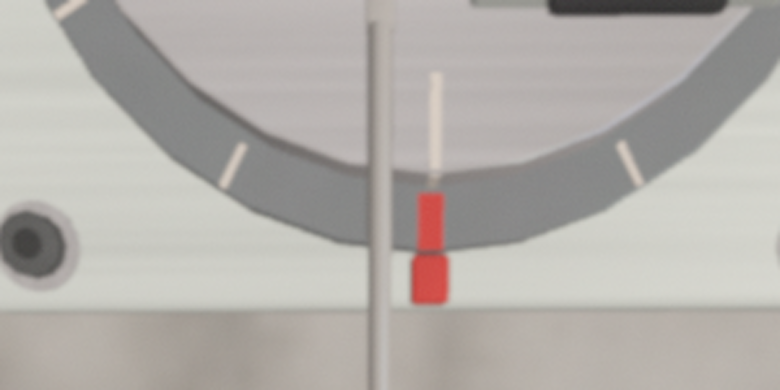

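```bash
python3 - <<'E'
from h import *
s=load('wrist11');im=s['img']
def r(u,v,z): return ray(s,180+u/2.6,v/2.6,z)
a=r(381,60,.057);b=r(378,340,.057);print('shank',a,b,'ang',np.degrees(np.arctan2(a[1]-b[1],a[0]-b[0])))
L=[r(436,80,.034),r(433.5,170,.034),r(431,225,.02),r(430,280,.0125)]
for l in L: print(l)
th=np.radians(5.5);n=np.array([-np.sin(th),np.cos(th)])
print('shank local y rel. mark',[((q-l)[:2]@n*1000).round(2) for q in (a,b) for l in L])
for v in (20,60,100,130): print(v,im[v,318:336].mean(-1).astype(int).tolist())
W=cloud(s);print(W[20:60,324:329,2].mean(0),W[20:130:20,324:329,2].round(4))
E
```

```text
shank [0.56907641 0.14724863 0.057     ] [0.52619348 0.14354437 0.057     ] ang 4.936990732307022
[0.57283199 0.13748404 0.034     ]
[0.5577764  0.13625335 0.034     ]
[0.54999774 0.13509494 0.02      ]
[0.54010219 0.13379883 0.0125    ]
shank local y rel. mark [np.float64(10.08), np.float64(9.86), np.float64(10.27), np.float64(10.61), np.float64(10.5), np.float64(10.28), np.float64(10.69), np.float64(11.03)]
20 [180, 178, 167, 146, 132, 138, 152, 165, 172, 177, 178, 176, 173, 175, 178, 180, 181, 180]
60 [185, 184, 174, 150, 134, 140, 155, 167, 175, 180, 183, 178, 176, 180, 185, 186, 186, 186]
100 [202, 203, 196, 173, 145, 142, 157, 170, 178, 183, 185, 184, 192, 200, 203, 203, 204, 203]
130 [177, 175, 170, 153, 137, 145, 159, 171, 181, 186, 187, 181, 176, 173, 174, 173, 175, 173]
[0.0596475  0.05972173 0.05946968 0.05971886 0.05935271] [[0.0592 0.0607 0.0573 0.0597 0.059 ]
 [0.0596 0.0591 0.0598 0.0591 0.0585]
 [0.0583 0.0585 0.059  0.0603 0.06  ]
 [0.0601 0.0613 0.0606 0.0593 0.0587]
 [0.059  0.0579 0.0592 0.0593 0.0593]
 [0.0604 0.0597 0.0593 0.0601 0.0593]]
```

Emit:
drive_tool --series '[[[0, 0, 0, 0.3, 0, 0.05, 10], [0, 0, 0, 0.6, 0, 0.05, 10], [0, 0, 0, 0.9, 0, 0.05, 10], [0, 0, 0, 1.2, 0, 0.05, 10], [0, 0, 0, 1.5, 0, 0.05, 10], [0, 0, 0, 1.5, 0, 0.05, 10]]]'

```text
time: 13.8
tool_pos: [0.4651, 0.1372, 0.0501]
ee_rot: [-3.141, -0.004, 0.096]
wrist_force: [-0.3, 0.0, -0.6]
width: 0.0235
```

```bash
python3 - <<'E'
from h import *
sc=snap('scene','scene12');sd=snap('side','side12')
o=ob();print(o['tool_pos'],o['ee_rot'],o['wrist_force'],o['width'])
cv2.imwrite('pics/s12d.png',cv2.resize(sc['img'][195:250,235:305],None,fx=11,fy=11,interpolation=cv2.INTER_CUBIC))
E
```

```text
[0.46468068 0.13716679 0.05001803] [-3.14096631 -0.00360928  0.09638665] [-0.53970084 -0.66571706 -0.8960055 ] 0.023659088216654984
```

View pics/s12d.png

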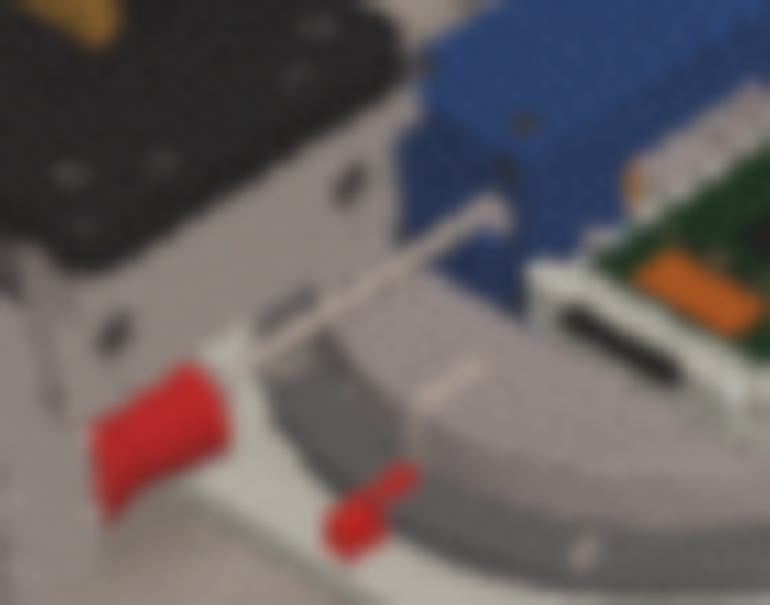

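Emit:
drive_tool --series '[[[0, 0, 0, 0.4, 0, 0, 10], [0, 0, 0, 0.8, 0, 0, 10], [0, 0, 0, 1.2, 0, 0, 10], [0, 0, 0, 1.5, 0, 0, 10], [0, 0, 0, 1.8, 0, 0, 10], [0, 0, 0, 1.8, 0, 0, 10], [0, 0, 0, 1.8, 0, 0, 10]]]'

```text
time: 14.6
tool_pos: [0.4826, 0.1389, 0.05]
ee_rot: [-3.141, -0.003, 0.096]
wrist_force: [0.1, 0.3, -0.5]
width: 0.0236
```

Emit:
drive_tool --series '[[[0, 0, 0, 0.1, 0, 0, 10], [0, 0, 0, 0.2, 0, 0, 10], [0, 0, 0, 0.3, 0, 0, 10], [0, 0, 0, 0.3, 0, 0, 10]]]'

```text
time: 15.0
tool_pos: [0.4855, 0.1392, 0.05]
ee_rot: [-3.141, -0.003, 0.096]
wrist_force: [-0.5, -0.2, -0.7]
width: 0.0236
```

Emit:
drive_tool --series '[[[0, 0, 0, 0.1, 0, 0, 10], [0, 0, 0, 0.2, 0, 0, 10], [0, 0, 0, 0.3, 0, 0, 10], [0, 0, 0, 0.3, 0, 0, 10]]]'

```text
time: 15.4
tool_pos: [0.4862, 0.1392, 0.0493]
ee_rot: [-3.141, 0.002, 0.096]
wrist_force: [-7.1, -1.0, 1.3]
width: 0.0239
```

Emit:
drive_tool --series '[[[0, 0, 0, 0.1, 0, 0, 10], [0, 0, 0, 0.2, 0, 0, 10], [0, 0, 0, 0.2, 0, 0, 10]]]'

```text
time: 15.7
tool_pos: [0.4862, 0.1392, 0.0487]
ee_rot: [-3.141, 0.007, 0.097]
wrist_force: [-6.4, -1.1, 0.8]
width: 0.0235
```

Emit:
drive_tool --series '[[[0, 0, 0, 0.2, 0, 0, 10], [0, 0, 0, 0.4, 0, 0, 10], [0, 0, 0, 0.6, 0, 0, 10], [0, 0, 0, 0.7, 0, 0, 10], [0, 0, 0, 0.7, 0, 0, 10]]]'

```text
time: 16.2
tool_pos: [0.4887, 0.1393, 0.0469]
ee_rot: [3.141, 0.018, 0.097]
wrist_force: [-10.6, -1.6, 1.6]
width: 0.0235
```

```bash
python3 - <<'E'
from h import *
sc=snap('scene','scene13')
o=ob();print(o['tool_pos'],o['ee_rot'],o['wrist_force'],o['width'])
cv2.imwrite('pics/s13c.png',cv2.resize(sc['img'][170:270,200:340],None,fx=5,fy=5,interpolation=cv2.INTER_CUBIC))
E
```

```text
[0.48870048 0.13928159 0.04690564] [3.14113531 0.01827904 0.09655442] [-10.56796889  -1.30717837   2.36297962] 0.023524673577818456
```

View pics/s13c.png

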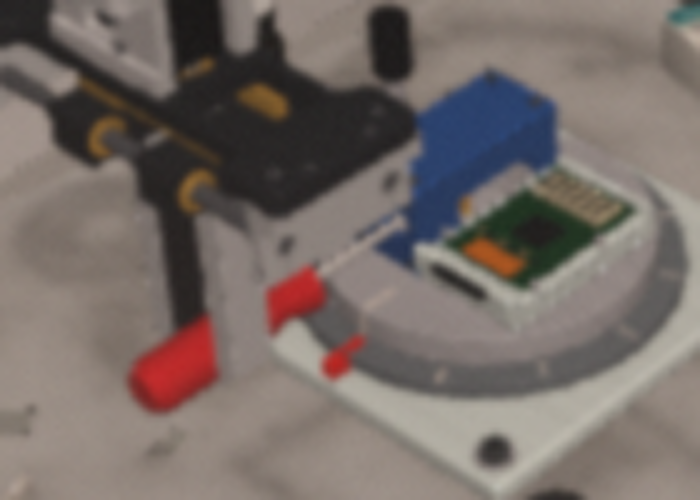

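Emit:
drive_tool --series '[[[0, 0.01, 0, 0.5, 0, -0.15, 10], [0, 0.02, 0, 0.5, 0, -0.3, 10], [0, 0.03, 0, 0.6, 0, -0.4, 10], [0, 0.03, 0, 0.7, 0, -0.4, 10], [0, 0.03, 0, 0.8, 0, -0.4, 10], [0, 0.03, 0, 0.8, 0, -0.4, 10]]]'

```text
time: 16.85
tool_pos: [0.4923, 0.1394, 0.048]
ee_rot: [3.14, -0.001, 0.097]
wrist_force: [-6.2, -1.1, -2.9]
width: 0.0237
```

```bash
python3 - <<'E'
from h import *
sc=snap('scene','scene14');sd=snap('side','side14')
o=ob();print(o['tool_pos'],o['ee_rot'],o['wrist_force'],o['wrist_torque'],o['width'])
cv2.imwrite('pics/s14c.png',cv2.resize(sc['img'][170:270,200:340],None,fx=5,fy=5,interpolation=cv2.INTER_CUBIC))
cv2.imwrite('pics/d14c.png',cv2.resize(sd['img'][195:275,225:365],None,fx=5,fy=5,interpolation=cv2.INTER_CUBIC))
E
```

```text
[0.49262327 0.13943599 0.04813471] [ 3.14041549e+00 -1.43351858e-03  9.66079084e-02] [-7.09393326 -1.54953846 -3.15907123] [-0.17615254  1.62122472 -0.06153437] 0.02350314979312582
```

View pics/s14c.png

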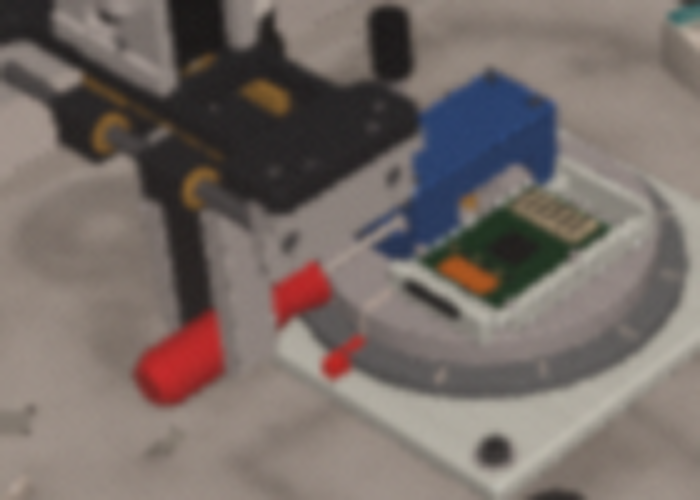

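View pics/d14c.png

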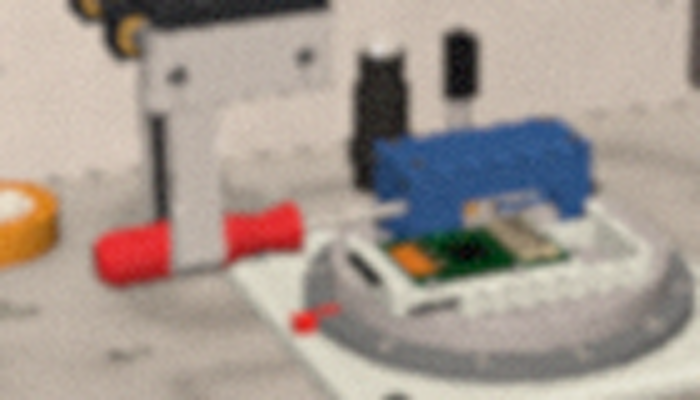

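Emit:
drive_tool --series '[[[0, 0, 0, 0.3, 0, 0, 10], [0, 0, 0, 0.3, 0, 0, 10], [0, 0, 0, 0.3, 0, 0, 10], [0, 0, 0, 0.3, 0, 0, 10], [0, 0, 0, 0.3, 0, 0, 10]]]'

```text
time: 17.45
tool_pos: [0.493, 0.1394, 0.0468]
ee_rot: [3.14, 0.005, 0.097]
wrist_force: [-6.6, -1.3, 0.2]
width: 0.0235
```

```bash
python3 - <<'E'
from h import *
sc=snap('scene','scene15')
o=ob();print(o['tool_pos'],o['ee_rot'],o['wrist_force'],o['width'])
cv2.imwrite('pics/s15c.png',cv2.resize(sc['img'][170:270,200:340],None,fx=5,fy=5,interpolation=cv2.INTER_CUBIC))
E
```

```text
[0.49292711 0.13936699 0.04683059] [3.14002525 0.00514161 0.09666068] [-6.53613273  0.0385284   0.28467895] 0.02345460494130829
```

View pics/s15c.png

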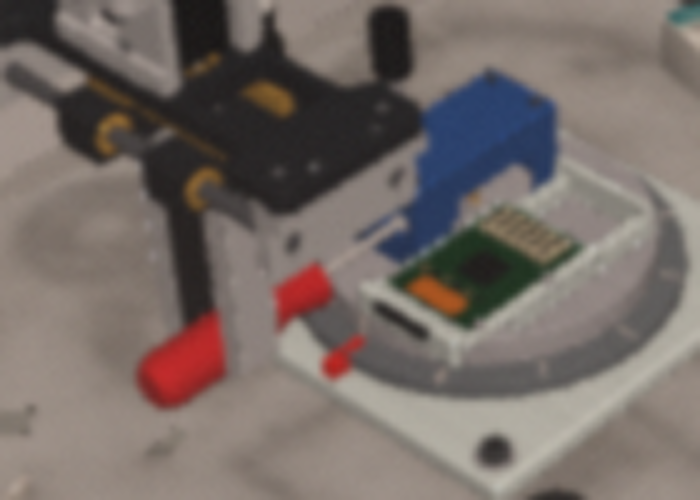

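Emit:
drive_tool --series '[[[0, 0, 0, -0.3, 0, -0.1, 10], [0, 0, 0, -0.8, 0, -0.1, 10], [0, 0, 0, -1.5, 0, -0.1, 10], [0, 0, 0, -2.3, 0, -0.1, 10], [0, 0, 0, -3.2, 0, -0.1, 10], [0, 0, 0, -4.2, 0, -0.1, 10], [0, 0, 0, -5.2, 0, -0.1, 10], [0, 0, 0, -6.2, 0, -0.1, 10], [0, 0, 0, -7, 0, -0.1, 10], [0, 0, 0, -7, 0, -0.1, 10]]]'

```text
time: 18.5
tool_pos: [0.4222, 0.1326, 0.0482]
ee_rot: [3.14, 0.005, 0.097]
wrist_force: [-0.4, -0.1, -0.6]
width: 0.0237
```

```bash
python3 - <<'E'
from h import *
sc=snap('scene','scene16');sd=snap('side','side16');s=snap('wrist','wrist16')
o=ob();print(o['tool_pos'],o['ee_rot'],o['wrist_force'],o['width'])
cv2.imwrite('pics/s16c.png',cv2.resize(sc['img'][170:270,200:340],None,fx=5,fy=5,interpolation=cv2.INTER_CUBIC))
cv2.imwrite('pics/d16c.png',cv2.resize(sd['img'][195:275,225:365],None,fx=5,fy=5,interpolation=cv2.INTER_CUBIC))
W=cloud(s);print(np.nanmedian(W[20:120,322:330,2],1).round(4)[::10])
E
```

```text
[0.42364154 0.13265901 0.04840737] [3.14009175 0.00425867 0.09662536] [-0.00064865 -0.49331489  0.09729878] 0.023295060986408444
[0.059  0.0594 0.0597 0.0587 0.0595 0.0589 0.0591 0.059  0.0588 0.059 ]
```

View pics/s16c.png

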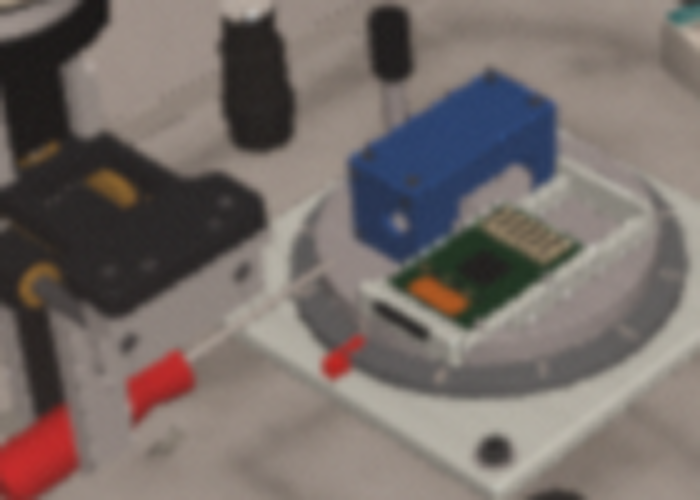

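View pics/d16c.png

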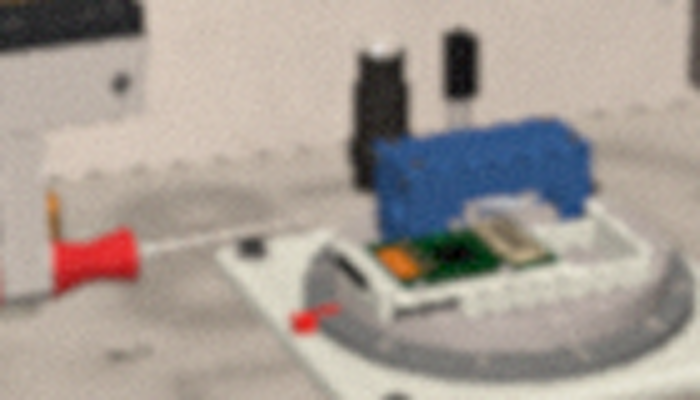

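View pics/wrist16.png

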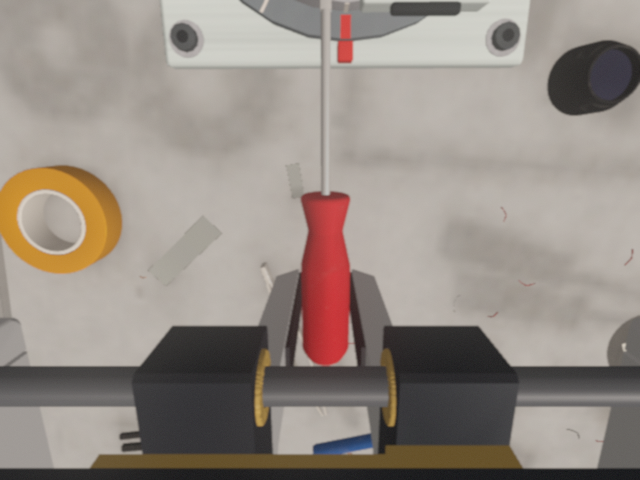

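Emit:
drive_tool --series '[[[0, 0, 0, 0, 0, -2, 10], [0, 0, 0, -0.5, 0.5, -4, 10], [0, 0, 0, -0.5, 2, -6, 10], [0, 0, 0, -0.6, 4.5, -6.5, 10], [0, 0, 0, -0.6, 7.5, -6.5, 10], [0, 0, 0, -0.7, 10.5, -6.5, 10], [0, 0, 0, -0.7, 13.5, -6.5, 10], [0, 0, 0, -0.8, 16.5, -6.5, 10], [0, 0, 0, -0.8, 19.5, -6.5, 10], [0, 0, 0, -0.8, 22.5, -6.5, 10], [0, 0, 0, -0.8, 25.5, -6.5, 10], [0, 0, 0, -0.8, 28.5, -6.5, 10], [0, 0, 0, -0.8, 31.5, -6, 10], [0, 0, 0, -0.8, 34, -5, 10], [0, 0, 0, -0.8, 35.5, -3, 10], [0, 0, 0, -0.8, 35.6, -1, 10], [0, 0, 0, -0.8, 35.6, 1, 10], [0, 0, 0, -0.8, 35.6, 2.5, 10], [0, 0, 0, -0.8, 35.6, 3, 10], [0, 0, 0, -0.8, 35.6, 3, 10]]]'

```text
time: 20.65
tool_pos: [0.4496, -0.2224, 0.0182]
ee_rot: [3.141, 0.006, 0.097]
wrist_force: [0.3, -0.2, -1.3]
width: 0.0234
```

```bash
python3 - <<'E'
from h import *
s=snap('wrist','wrist17')
o=ob();print(o['tool_pos'],o['ee_rot'],o['wrist_force'],o['width'])
W=cloud(s);print(np.nanmedian(W[10:190,322:330,2],1).round(4)[::20])
E
```

```text
[ 0.45016918 -0.22270584  0.01912721] [3.1400142  0.0042591  0.09661617] [-1.79204813 -0.1102421  -0.62462485] 0.023723265722747605
[0.0293 0.0293 0.0288 0.0287 0.0283 0.0285 0.0286 0.0281 0.0274]
```

View pics/wrist17.png

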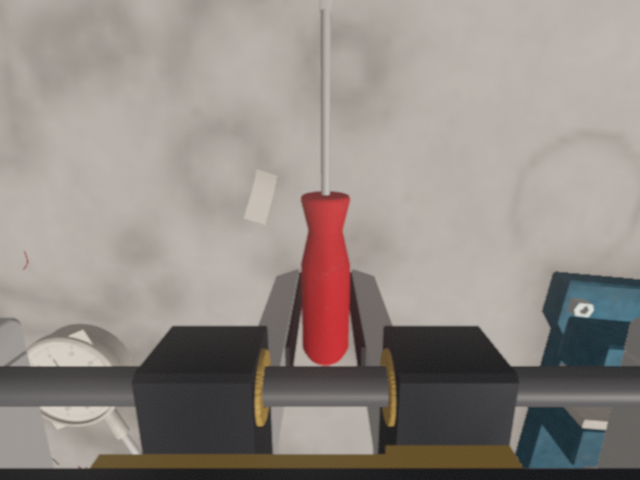

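Emit:
drive_tool --series '[[[0, 0, 0, 0, 0, 0.5, 10], [0, 0, 0, 0, 0, 1, 10], [0, 0, 0, 0, 0, 1.2, 10], [0, 0, 0, 0, 0, 1.35, 10], [0, 0, 0, 0, 0, 1.35, 10]]]'

```text
time: 21.2
tool_pos: [0.4502, -0.2227, 0.006]
ee_rot: [3.14, 0.004, 0.097]
wrist_force: [0.9, -0.5, 0.8]
width: 0.0235
```

Next I'll lower by another 0.5 mm, open and lift.

Emit:
drive_tool --series '[[[0, 0, 0, 0, 0, 0.07, 10], [0, 0, 0, 0, 0, 0.07, 10], [0, 0, 0, 0, 0, 0.07, 20], [0, 0, 0, 0, 0, 0.07, 30], [0, 0, 0, 0, 0, 0.07, 45], [0, 0, 0, 0, 0, 0.07, 60], [0, 0, 0, 0, 0, 0.07, 60], [0, 0, 0, 0, 0, 0.07, 60], [0, 0, 0, 0, 0, -2, 60], [0, 0, 0, 0, 0, -5, 60], [0, 0, 0, 0, 0, -9, 60], [0, 0, 0, 0, 0, -13, 60], [0, 0, 0, -3, 0, -17, 60], [0, 0, 0, -6, 0, -19, 60], [0, 0, 0, -7, 0, -20, 60], [0, 0, 0, -7, 0, -20, 60]]]'

```text
time: 22.8
tool_pos: [0.3814, -0.2298, 0.2079]
ee_rot: [3.137, 0.001, 0.095]
wrist_force: [0.7, 0.2, 0.5]
width: 0.0562
```

```bash
python3 - <<'E'
from h import *
s=snap('wrist','wrist18');sc=snap('scene','scene18');sd=snap('side','side18')
o=ob();print(o['time'],o['tool_pos'],o['ee_rot'],o['wrist_force'],o['width'])
cv2.imwrite('pics/s18c.png',cv2.resize(sc['img'][170:290,225:405],None,fx=4.4,fy=4.4,interpolation=cv2.INTER_CUBIC))
a=load('scene0')
# lip travel: predicted lip line positions
c=np.array([.629,.1425]);Rz=R.from_euler('z',5.5,degrees=True).as_matrix()[:2,:2]
W=cloud(sc); 
L=((W[...,:2]-c)@Rz)
for n in ('scene6','scene18'):
    q=load(n);w=cloud(q);l=(w[...,:2]-c)@Rz; m=(abs(l[...,0])<.1)&(l[...,1]<-.008)&(l[...,1]>-.055)&(w[...,2]>.042)&(w[...,2]<.06); print(n,np.percentile(l[m][:,0],[1,3,5,95,99]).round(4))
    g=cv2.cvtColor(q['img'],cv2.COLOR_BGR2HSV); o_=(g[...,0]>5)&(g[...,0]<20)&(g[...,1]>150)&(abs(l[...,0])<.1)&(abs(l[...,1])<.08)
    print('orange',o_.sum(),l[o_].mean(0))
E
```

```text
22.95 [ 0.3813997  -0.22858659  0.2043433 ] [-3.14094361  0.005882    0.0969403 ] [-0.74852683  0.31146429  0.14927619] 0.055776280426707674
scene6 [-0.0523 -0.0508 -0.0489  0.0372  0.0396]
orange 148 [-0.03892101 -0.05619733]Traceback (most recent call last):
  File "<stdin>", line 11, in <module>
    return _quantile_unchecked(
        a, q, axis, out, overwrite_input, method, keepdims, weights)
    return _ureduce(a,
                    func=_quantile_ureduce_func,
    ...<5 lines>...
                    overwrite_input=overwrite_input,
                    method=method)
    r = func(a, **kwargs)
    result = _quantile(arr,
                       quantiles=q,
    ...<2 lines>...
                       out=out,
                       weights=wgt)
    slices_having_nans = np.isnan(arr[-1, ...])
                                  ~~~^^^^^^^^^
IndexError: index -1 is out of bounds for axis 0 with size 0
```

View pics/scene18.png

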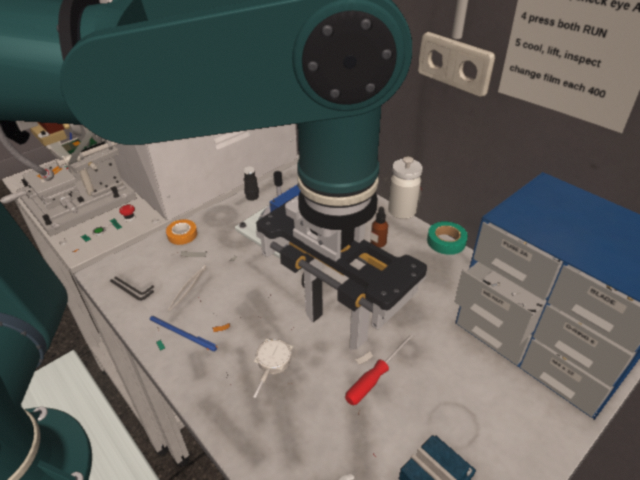

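View pics/s18c.png

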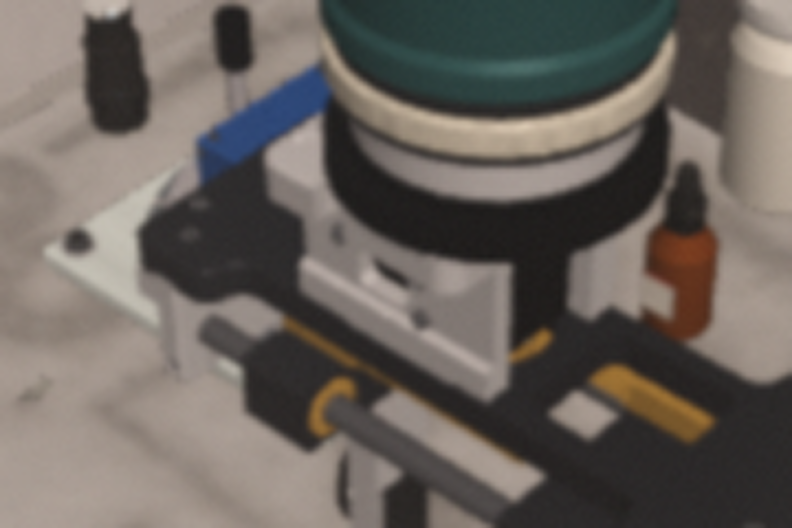

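View pics/wrist18.png

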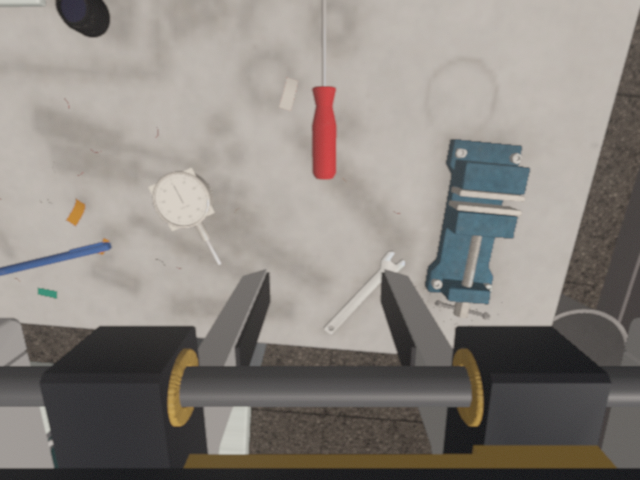

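Emit:
drive_tool --series '[[[0, 0, 0, 1, -3, -1, 60], [0, 0, 0, 2.5, -7, -1, 60], [0, 0, 0, 4.5, -11, -1, 60], [0, 0, 0, 6.5, -15, -1, 60], [0, 0, 0, 8.5, -19, -1, 60], [0, 0, 0, 10.5, -23, -1, 60], [0, 0, 0, 12.5, -27, -1, 60], [0, 0, 0, 14.5, -31, -1, 60], [0, 0, 0, 15.3, -33.7, -1, 60], [0, 0, 0, 15.3, -33.7, -1, 60], [0, 0, 0, 15.3, -33.7, -1, 60]]]'

```text
time: 24.05
tool_pos: [0.5007, 0.1223, 0.2114]
ee_rot: [-3.142, 0.01, 0.099]
wrist_force: [-0.5, -0.3, 0.0]
width: 0.0564
```

```bash
python3 - <<'E'
from h import *
s=snap('wrist','wrist19');sc=snap('scene','scene19')
print(ob()['tool_pos'],ob()['wrist_force'])
c=np.array([.629,.1425]);Rz=R.from_euler('z',5.5,degrees=True).as_matrix()[:2,:2]
for n in ('wrist6','wrist19','scene6','scene19'):
    q=load(n);w=cloud(q);l=(w[...,:2]-c)@Rz; g=cv2.cvtColor(q['img'],cv2.COLOR_BGR2HSV); o_=(g[...,0]>5)&(g[...,0]<20)&(g[...,1]>150)&(abs(l[...,0])<.1)&(abs(l[...,1])<.08)
    print(n,'orange',o_.sum(),l[o_].mean(0) if o_.any() else '')
E
```

```text
[0.5008386  0.12104966 0.21246778] [-0.18696171 -0.81694936  0.1276664 ]
wrist6 orange 755 [-0.01068925 -0.04007243]
wrist19 orange 348 [-0.05898152 -0.03075535]
scene6 orange 148 [-0.03892101 -0.05619733]
scene19 orange 53 [-0.06039724 -0.03037843]
```

View pics/wrist19.png

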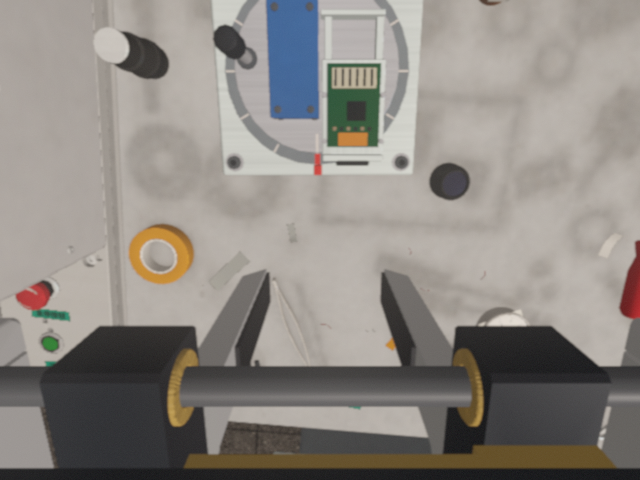

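View pics/scene19.png

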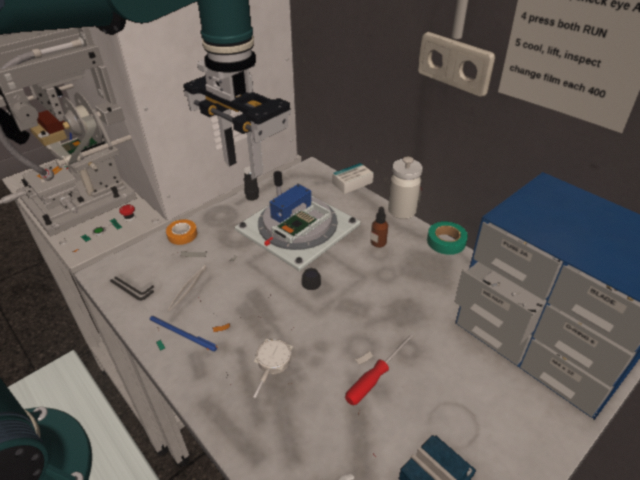

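```bash
python3 - <<'E'
from h import *
c=np.array([.629,.1425]);Rz=R.from_euler('z',5.5,degrees=True).as_matrix()[:2,:2]
a=(ray(load('wrist6'),312.9,187.1,.051)[:2]-c)@Rz;b=(ray(load('wrist19'),352,163,.051)[:2]-c)@Rz
print(a,b,a-b)
s=load('wrist19')
for u,v,z in ((317.5,140,.034),(318,160,.02)): print((ray(s,u,v,z)[:2]-c)@Rz)
# bystanders before/after
for n in ('scene0','scene19'):
    q=load(n);cv2.imwrite('pics/x.png',q['img'])
d=cv2.absdiff(load('scene0')['img'],load('scene19')['img']).max(-1)
print('loupe diff',d[262:295,295:328].max(),'bottle',d[205:250,368:392].max())
print('lens diff 6 vs 19', cv2.absdiff(load('scene6')['img'],load('scene19')['img']).max(-1)[165:202,242:260].max())
E
```

```text
[-0.04860139 -0.0313881 ] [-0.07993229 -0.0311602 ] [ 0.03133091 -0.0002279 ]
[-0.06061376 -0.00026519]
[-0.07964898 -0.00046633]
loupe diff 6 bottle 6
lens diff 6 vs 19 78
```

```bash
python3 - <<'E'
from h import *
print(cv2.absdiff(load('scene0')['img'],load('scene19')['img']).max(-1)[182:202,242:260].max())
print(ob()['qvel'].round(3) if hasattr(ob()['qvel'],'round') else ob()['qvel'])
robot.close_job()
E
```

```text
5
[-0.017 -0.017 -0.003  0.002 -0.     0.002]
the job is handed in; nothing more can be done
```

I finished the job in the order asked and handed it in at about 24 s, with the robot clear of everything.

- **Turntable:** I turned it two 30° clicks by the crank. The white line now sits within about 0.5 mm of the red zero mark.
- **Catch and carrier:** I pushed the screwdriver blade into the release hole until the catch tripped. The highest force I read was about 11 N. The carrier sprang out; its lip measured about 31 mm of travel against the nominal 32 mm, so it is fully out within camera accuracy.
- **Screwdriver:** I laid it back almost where it started, well clear of the turntable.
- **Bystanders:** The camera views before and after match for the loupe, the bottle and the lens (only the lower part of the lens compared, because a gripper finger changed the picture in the upper part). None of them was touched.

Two checks disagreed. Before insertion, the side view put the blade 2–3 mm too high, while the scene view and the wrist depth showed it centred; it then went in without resistance. During the push, the tool pitched slightly and sank about 3 mm under load. I corrected that before the catch tripped.

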